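Stock the coaster display from the spring caddy

TASK

The insert of the wooden display tray has been put in back to front: lift it out by its rib, turn it half round and set it back fully home, so that its price-card rail stands along the tray's tall back board. Then stock it with all the slate coasters, those in the spring-loaded caddy and the one left lying on the table: press each one down level into a recess of its own (any recess will do). Leave the mug, the tape roll and the boxed game alone.

Things in the scene. Friction and masses are not known exactly. Their poses are not given: they have to be found in the camera images.
- tray: Wooden display tray fixed on the table, 191 (x) by 281 mm (y). Origin: centre of its underside, on the table. 8 mm walls round a 175 x 265 mm well, floor 8 mm above the table. Low walls at the front (+x, customers' side) and sides, top 26 mm above the table; the tall back board on its -x side (towards the robot) stands 62 mm above the table.
- tray_seat (a point): Centre of the tray's floor, 8 mm above the table; axes as the tray's (x from back board to front).
- insert_seat (a point): Centre of the underside of the loose pale-wood insert, a slab 170 (x) by 260 (y) by 22 mm, about 0.45 kg, with six recesses, in the tray's well with 2.5 mm play a side. Home when this point lies on tray_seat. z up; its own x points away from its rail edge, so turned the right way its axes agree with the tray's; at the start it is half a turn off.
- rib (a point): Middle of the insert's upright grip rib, at the centre of the insert: 12 mm thick (along the insert's x), 60 mm long (along y), 32 mm high above the insert's top face; this point is 16 mm above that face. The insert is picked up by it, gripped across it or by its ends.
- rail (a point): Middle of the insert's aluminium price-card rail, 6 mm thick, 250 mm long, standing 16 mm above the insert's top face along its own -x edge (its paper card reaches 31 mm above the face). This point is 8 mm above the face, 81 mm from the insert's centre.
- caddy: Spring-loaded coaster caddy fixed on the table: dark wooden base 100 x 100 mm, four steel angle posts (14 mm legs) at the corners of a 66.6 mm square well; between them every side is open from 56 mm above the table upwards, 38 mm wide. Origin: centre of its underside. x, y along its sides, as the coasters stacked in it.
- caddy_top (a point): Centre of the caddy's mouth, at its post tops, 89 mm above the table. A spring under the stack gives 10 mm per 100 g, so the top coaster always stands at about the same height, upper face some 95 mm (give or take 6) above the table; when it is taken the next one rises into its place within 1 s. A push of a few newtons lowers the stack.
- recess_1 (a point): Point where the centre of a coaster lies when it is home in recess 1 of the insert; moves and turns with the insert, at x = -42, y = -92 mm in its frame, 21 mm above its underside. The recess is 67 mm square and 6 mm deep, grey felt on its floor, with bevelled edges (a 1.5 mm bevel); a seated coaster stands 4 mm proud of the insert's top face. Next recess along y: 92 mm away; across the rib: 84 mm.
- recess_2 (a point): Point where the centre of a coaster lies when it is home in recess 2 of the insert; moves and turns with the insert, at x = -42, y = 0 mm in its frame, 21 mm above its underside. The recess is 67 mm square and 6 mm deep, grey felt on its floor, with bevelled edges (a 1.5 mm bevel); a seated coaster stands 4 mm proud of the insert's top face. Next recess along y: 92 mm away; across the rib: 84 mm.
- recess_3 (a point): Point where the centre of a coaster lies when it is home in recess 3 of the insert; moves and turns with the insert, at x = -42, y = 92 mm in its frame, 21 mm above its underside. The recess is 67 mm square and 6 mm deep, grey felt on its floor, with bevelled edges (a 1.5 mm bevel); a seated coaster stands 4 mm proud of the insert's top face. Next recess along y: 92 mm away; across the rib: 84 mm.
- recess_4 (a point): Point where the centre of a coaster lies when it is home in recess 4 of the insert; moves and turns with the insert, at x = 42, y = -92 mm in its frame, 21 mm above its underside. The recess is 67 mm square and 6 mm deep, grey felt on its floor, with bevelled edges (a 1.5 mm bevel); a seated coaster stands 4 mm proud of the insert's top face. Next recess along y: 92 mm away; across the rib: 84 mm.
- recess_5 (a point): Point where the centre of a coaster lies when it is home in recess 5 of the insert; moves and turns with the insert, at x = 42, y = 0 mm in its frame, 21 mm above its underside. The recess is 67 mm square and 6 mm deep, grey felt on its floor, with bevelled edges (a 1.5 mm bevel); a seated coaster stands 4 mm proud of the insert's top face. Next recess along y: 92 mm away; across the rib: 84 mm.
- recess_6 (a point): Point where the centre of a coaster lies when it is home in recess 6 of the insert; moves and turns with the insert, at x = 42, y = 92 mm in its frame, 21 mm above its underside. The recess is 67 mm square and 6 mm deep, grey felt on its floor, with bevelled edges (a 1.5 mm bevel); a seated coaster stands 4 mm proud of the insert's top face. Next recess along y: 92 mm away; across the rib: 84 mm.
- coaster_1_mid (a point): Centre (half-way up) of a small square slate coaster, 64 x 64 x 10 mm, about 100 g, x and y along its sides, z its upper face. Stacked in the caddy at the start, or absent.
- coaster_2_mid (a point): Centre (half-way up) of a small square slate coaster, 64 x 64 x 10 mm, about 100 g, x and y along its sides, z its upper face. Stacked in the caddy at the start, or absent.
- coaster_3_mid (a point): Centre (half-way up) of a small square slate coaster, 64 x 64 x 10 mm, about 100 g, x and y along its sides, z its upper face. Stacked in the caddy at the start, or absent.
- coaster_4_mid (a point): Centre (half-way up) of a small square slate coaster, 64 x 64 x 10 mm, about 100 g, x and y along its sides, z its upper face. Stacked in the caddy at the start, or absent.
- coaster_5_mid (a point): Centre (half-way up) of a small square slate coaster, 64 x 64 x 10 mm, about 100 g, x and y along its sides, z its upper face. Stacked in the caddy at the start, or absent.
- coaster_6_mid (a point): Centre (half-way up) of a small square slate coaster, 64 x 64 x 10 mm, about 100 g, x and y along its sides, z its upper face. At the start it lies flat on the table behind the caddy (on the robot's side of it).
- mug: Bystander: blue ceramic mug, 80 mm across, 95 mm high. Origin under its centre.
- tape: Bystander: cardboard-brown roll of packing tape lying flat, 90 mm across, 48 mm high. Origin under its centre.
- gamebox: Bystander: boxed game 120 x 170 x 45 mm lying flat. Origin under its centre.
Things that resemble listed ones, but are neither listed nor needed, are in the scene too. What is shaped like the part that bears coaster_5_mid but turquoise is not meant.

How it is judged:
By the outcome, as a careful person would: the job done as asked, in the order asked, and still so for the second after the job is handed in, with the robot touching nothing.
Of coaster_1, coaster_2, coaster_3, coaster_4, coaster_5 only 3 to 5 are there at a start; the rules pass over those that are not, and their reading is None.
At some moment in a run one of coaster_6 may be knocked a few centimetres aside while the robot is not near it.
Once in a run the grip may slacken for a moment while it holds something.
It also fails if it takes over 210 s, if anything falls off the work surface, if the arm or the gripper's body presses on something with over 40 N, if the wrist force passes 120 N, or if a joint passes its speed limit or range.

ROBOT

A 6-joint arm with a two-finger parallel gripper is mounted at the origin on the work surface. World frame = base frame: x ahead of the robot, y to its left, z up, the work surface at z = 0. Lengths are in mm, angles in degrees, forces in N, time in s.
With the tool pointing down it reaches from about 350 to 850 mm from the base axis. Payload 8.1 kg.
Tool frame: the origin (TCP) lies midway between the tips of the shut fingers; the grasp point (between the pads) lies 19 mm behind it; z points along the fingers, y is the line along which they close (so a half turn about z gives the same grasp; the last joint's range is limited). The gripper opens to 85 mm and grips with 20 to 120 N. Pads are 22 mm wide; open, the fingers measure 114 mm over their backs; the gripper's body (76 mm by 85 mm) begins 54 mm behind the grasp point. The pads swing forward as they close: fully open they stand 13 mm farther back than shut.
Start: joints at [-74.622, 7.471, 85.268, -0, 87.261, -4.893], TCP at [207.899, -562.835, 231.292] pointing down, gripper open.
Joint ranges: [-169.43, 169.43], [-51.17, 129.36], [1.28, 143.12], [-76.62, 256.62], [0, 156.53], [-152.29, 152.29]. Speed limits (degrees/s): [136.94, 136.94, 159.86, 180, 180, 180].

INTERFACE

Orientations are given as [roll, pitch, yaw] about the fixed x, y, z axes, in that order (R = Rz(yaw) Ry(pitch) Rx(roll)).
In Python, from bench import r gives the robot as it stands.
- The arm moves only by the tool send_rows, never from a script. Its argument "increments" is a list of rows, each a list of 6 numbers: the shift along the tool's x, y, z in mm, then the turn, a rotation vector about the tool's x, y, z in rad. A call has 1 to 5 rows; each row shifts and turns the commanded pose from where the row before left it, along the tool's axes as they then stand; what a row does not reach is not made up. A row lasts 1/8 s, in which the tool goes at most 62.5 mm and 10.7 degrees, less where a joint would pass 70% of its speed; a pose out of reach is approached as far as the arm can. A call is refused whole if a number of a shift passes 62.5 or a number of a turn 0.188, either way. A call with a gripper value outside its range is refused whole. "grip" is the closure, from -1 (fully open) to 1 (shut), set as the call begins (left out, the last holds). The fingers move at their own pace and stop on an object; "grip_force" is the grip in N (left out, the last holds). Time passes only in rows, so rows that do not move let the fingers close. It gives the time, the measured TCP pose, the force, the opening and the grip force at its end, in the units of the state.
- r.sense(): the state, without advancing time (a new reading comes with each control period).
- r.snapshot(name): name is "side" or "top" or "wrist"; returns a dict with "img" (400x640x3 uint8, blue, green, red), "z_map" (400x640 float32, mm along the optical axis (not along the pixel's ray), 0 where there is no reading), "fx", "fy", "cx", "cy" (pixels), "D" ([k1, k2, p1, p2, k3] as OpenCV has them; the pictures are not rectified), "view" (4x4, takes a point from world to camera coordinates). Camera axes: x right, y down, z forward; pixel columns grow to the right and rows downward; lengths in mm; the calibration is good to about 2 mm. A picture is of the moment at which its call begins.
- r.hand_in(): hands the job in; it is judged then, once.
The state is a dict: "time": time; "joint_pos": joint angles; "qd": joint speeds; "joint_efforts": joint torques, N m; "tool_pos": TCP position; "tcp_rot": TCP orientation; "ft_force": force on the tool from outside, world axes, zero at the start; "wrist_torque": the same for the moment, N m; "finger_gap": finger opening in mm; "grip_force": force on a finger pad.
Only numpy, scipy, OpenCV 4.12 (cv2) and the standard library are available. Lean on these libraries where they do the work, as an engineer would, in place of code of your own. Each camera call takes 0.05 s, during which the arm holds its last target. There are 200 camera calls.

## Working session

There is one attempt and no reset: what is moved stays moved. The work goes in short steps, Python scripts to look and compute and a tool call to move; the robot and the scene stay as the last step left them, time stands still between calls to the robot, and variables do not carry over. Pictures are saved under pics/ and viewed, at most 14 in all, crops included, and the job is handed in when it is done.

Besides the shell and the picture viewer there is one more tool, called after "Call:" as a command line: name --pt "numbers of a row" for each row, then --argument value for the rest. send_rows: Moves the arm, as the interface text tells. Its arguments: {"type":"object","properties":{"increments":{"type":"array"},"grip":{"type":"number"},"grip_force":{"type":"number"}},"required":["increments"]}

```bash
ls; mkdir -p pics
cat > h.py <<'E'
import numpy as np, cv2
from bench import r
from scipy.spatial.transform import Rotation as R
def snap(n,f=None):
    s=r.snapshot(n)
    if f: cv2.imwrite('pics/'+f,s['img'])
    return s
def cloud(s):
    K=np.array([[s['fx'],0,s['cx']],[0,s['fy'],s['cy']],[0,0,1]],float)
    h,w=s['z_map'].shape
    u,v=np.meshgrid(np.arange(w),np.arange(h))
    p=cv2.undistortPoints(np.stack([u,v],-1).reshape(-1,1,2).astype(np.float32),K,np.array(s['D'],float)).reshape(h,w,2)
    z=s['z_map']; c=np.dstack([p[...,0]*z,p[...,1]*z,z,np.ones_like(z)])
    W=c@np.linalg.inv(np.array(s['view'])).T
    W[z==0]=np.nan
    return W[...,:3]
def pix(s,pts):
    K=np.array([[s['fx'],0,s['cx']],[0,s['fy'],s['cy']],[0,0,1]],float);V=np.array(s['view'])
    return cv2.projectPoints(np.array(pts,float),cv2.Rodrigues(V[:3,:3])[0],V[:3,3],K,np.array(s['D'],float))[0].reshape(-1,2)
E
python3 - <<'E'
from h import *
s=snap('top','top0.png'); np.savez('top0.npz',**{k:np.array(v) for k,v in s.items()})
t=snap('side','side0.png'); np.savez('side0.npz',**{k:np.array(v) for k,v in t.items()})
st=r.sense(); print(st)
W=cloud(s); print(np.array(s['view']).round(2),s['fx'])
E
```

```text
pics
{'time': 0.1, 'joint_pos': array([-7.46218866e+01,  7.51271343e+00,  8.53241667e+01, -7.39098545e-04,
        8.72609432e+01, -4.89388120e+00]), 'qd': array([ 0.05627367, -0.04797849, -0.08732798, -0.03580551, -0.15153216,
       -0.0432337 ]), 'joint_efforts': array([ 9.57253724e-04, -5.70952249e+01, -5.01941228e+01, -1.79304134e-04,
        8.04205280e-03,  1.45411661e-05]), 'tool_pos': array([ 207.76131715, -562.34668589,  230.31837895]), 'tcp_rot': array([-1.79902470e+02, -7.60984908e-03,  2.02720241e+01]), 'ft_force': array([ 1.01773187,  0.53022575, -0.40033915]), 'wrist_torque': array([ 0.00977813, -0.00742187, -0.01503725]), 'grip_force': 0.0, 'finger_gap': 85.66442193710118}
[[-0.00000e+00 -1.00000e+00 -2.00000e-02  2.56400e+01]
 [-9.90000e-01  1.00000e-02 -1.20000e-01  5.67850e+02]
 [ 1.20000e-01  2.00000e-02 -9.90000e-01  1.54348e+03]
 [ 0.00000e+00  0.00000e+00  0.00000e+00  1.00000e+00]] 453.9521496184946
```

View pics/top0.png

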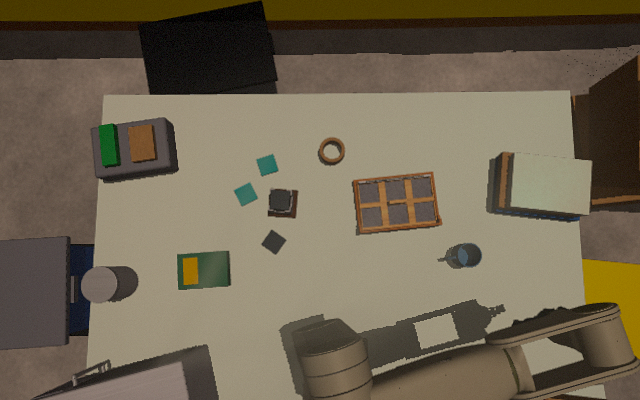

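View pics/side0.png

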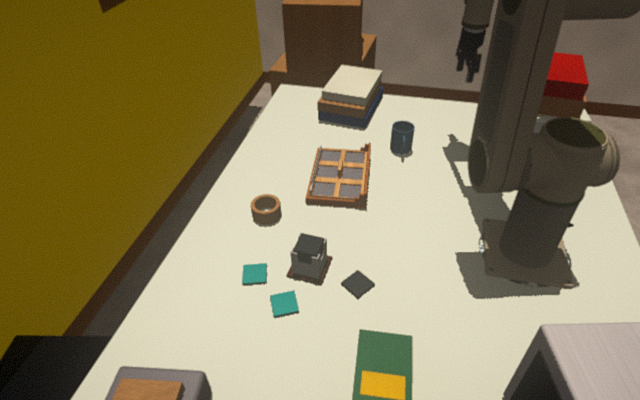

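Top view: caddy at (283,202) with dark slate on top; dark slate coaster at (274,242) on the robot's side of it (coaster_6); turquoise squares at (267,165) and (246,194) are decoys; tray at (397,203); mug (465,256), tape (332,151), game (203,270). Side view agrees.

Run:
```python
from h import *
s=dict(np.load('top0.npz')); W=cloud(s); img=s['img']
def rep(name,c,x0,x1,y0,y1,z0,z1):
    sub=W[y0:y1,x0:x1].reshape(-1,3); m=(sub[:,2]>z0)&(sub[:,2]<z1)
    p=sub[m]; rc=cv2.minAreaRect(p[:,:2].astype(np.float32)); print(name,len(p),np.array(rc[0]).round(1),np.array(rc[1]).round(1),round(rc[2],1),'z',np.median(p[:,2]).round(1),p[:,2].max().round(1))
rep('caddytop',0,255,310,178,225,80,110)
rep('caddybase',0,255,310,178,225,8,110)
rep('c6',0,258,290,228,257,5,20)
rep('tray',0,340,450,165,240,12,80)
rep('back',0,340,450,165,240,48,80)
rep('tape',0,310,350,130,170,10,80)
rep('mug',0,435,490,235,275,10,120)
rep('game',0,170,235,245,295,15,80)
ti=W[100:300,100:500];print('table z',np.nanmedian(ti[...,2]))
crop=cv2.resize(img[150:260,230:450],None,fx=3.6,fy=3.6,interpolation=cv2.INTER_CUBIC);cv2.imwrite('pics/crop0.png',crop)
```

```text
caddytop 427 [572.7 184. ] [73.8 75.5] 85.1 z 94.1 106.7
caddybase 705 [580.2 192.8] [180.6 164.3] 89.7 z 89.7 106.7
c6 329 [434.9 218.2] [101.1  98.7] 5.4 z 9.3 19.6
tray 4372 [ 552.9 -216.6] [227.4 281.5] 5.6 z 26.0 72.1
back 371 [ 563.7 -215.5] [178.  279.8] 5.9 z 59.6 72.1
tape 335 [749.4  11.8] [ 89.9 151.5] 61.0 z 45.4 57.4
mug 432 [ 385.6 -443. ] [141.3  80. ] 69.7 z 68.4 101.5
game 1809 [340.4 453.7] [119.3 172.5] 4.1 z 44.5 56.9
table z 0.37218502634698325
```

View pics/crop0.png

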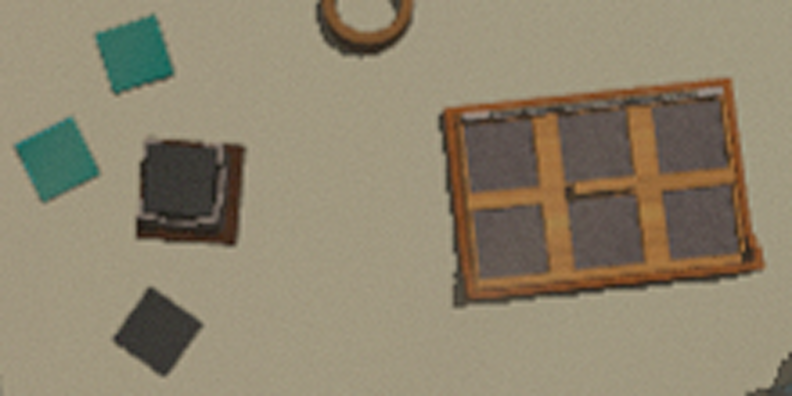

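The crop shows: the insert's rail/card along the top (front, +x) edge of the tray at (590,110), rib at (605,185), back board at the bottom. Dark slate at (158,332) is coaster_6; the turquoise ones at (135,53) and (57,160) are look-alikes and are not meant. Moving over the tray for a wrist view.

Call:
send_rows --pt "30 -14 -5 0 0 0" --pt "55 -25 -9 0 0 0" --pt "55 -25 -9 0 0 0" --pt "55 -25 -9 0 0 0" --pt "55 -25 -9 0 0 0" --grip -1 --grip_force 80

```text
time: 0.72
tool_pos: [403.9, -367.6, 272.2]
tcp_rot: [-180.0, 0.0, 20.3]
ft_force: [1.2, -0.1, -0.6]
finger_gap: 85.3
grip_force: 0.0
```

Call:
send_rows --pt "55 -25 -9 0 0 0" --pt "55 -25 -9 0 0 0" --pt "55 -25 -9 0 0 0" --pt "28 -16 -6 0 0 0.128" --pt "0 0 0 0 0 0.128"

```text
time: 1.35
tool_pos: [554.0, -214.5, 305.2]
tcp_rot: [-180.0, -0.0, 5.6]
ft_force: [-0.1, -0.8, 0.8]
finger_gap: 85.2
grip_force: 0.0
```

Call:
send_rows --pt "0 0 0 0 0 0" --pt "0 0 0 0 0 0"

```text
time: 1.6
tool_pos: [552.0, -217.3, 304.8]
tcp_rot: [-180.0, 0.0, 5.7]
ft_force: [0.6, 0.3, 0.3]
finger_gap: 85.4
grip_force: 0.0
```

Run:
```python
from h import *
s=snap('wrist','w1.png'); np.savez('w1.npz',**{k:np.array(v) for k,v in s.items()})
st=r.sense(); print(st['time'],st['tool_pos'],st['tcp_rot'],st['joint_pos'])
V=np.linalg.inv(s['view']); print(V.round(2),s['fx'])
```

```text
1.65 [ 552.02443838 -217.45069015  304.94245418] [-1.79984832e+02  3.26616883e-02  5.69208769e+00] [-2.64479594e+01  5.39959262e+00  7.98769053e+01 -4.54829734e-03
  9.47592273e+01  5.78595813e+01]
[[ 1.0000e-01 -9.6000e-01 -2.6000e-01  6.1783e+02]
 [-9.9000e-01 -1.0000e-01 -3.0000e-02 -2.1040e+02]
 [ 0.0000e+00  2.6000e-01 -9.6000e-01  4.4686e+02]
 [ 0.0000e+00  0.0000e+00  0.0000e+00  1.0000e+00]] 296.79874601713755
```

View pics/w1.png

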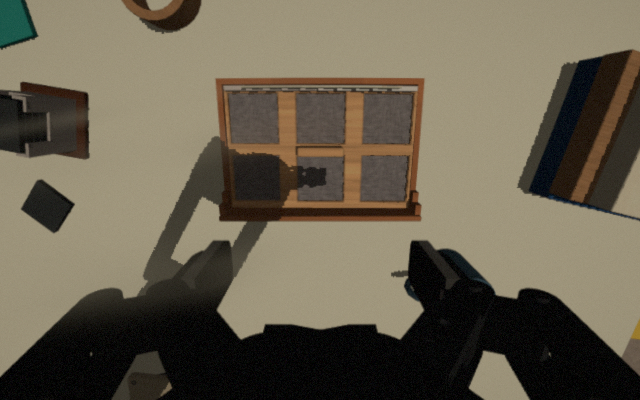

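Wrist view: tray centred, rib at (320,150), rail with card along the top edge (front), fingers below. Measuring rib, tray, and insert.

```bash
cat >> h.py <<'E'
def rep(W,name,x,y,d,z0,z1):
    m=(abs(W[...,0]-x)<d)&(abs(W[...,1]-y)<d)&(W[...,2]>z0)&(W[...,2]<z1)
    p=W[m]
    if len(p)<5: print(name,'few',len(p)); return
    rc=cv2.minAreaRect(p[:,:2].astype(np.float32)); print(name,len(p),np.array(rc[0]).round(1),np.array(rc[1]).round(1),round(rc[2],2),'z',np.percentile(p[:,2],[5,50,95]).round(1)); return m
E
python3 - <<'E'
from h import *
s=dict(np.load('w1.npz')); W=cloud(s)
print('tab',np.nanmedian(W[300:305,300:340,2]), np.nanmedian(W[230:240,260:380,2]))
for z0,z1 in((52,75),(42,75)):rep(W,'rib',553,-216,45,z0,z1)
rep(W,'tray12',553,-216,175,14,75)
rep(W,'back',470,-225,150,50,75)
# tray in tray-frame histogram
for th in (5.0,5.3,5.6,5.9,6.2):
  c,sn=np.cos(np.radians(th)),np.sin(np.radians(th))
  P=W-[553,-216,0]; X=P[...,0]*c+P[...,1]*sn; Y=-P[...,0]*sn+P[...,1]*c
  # front wall outer edge sharpness: z 20-30 outermost per column
  xs=[];yl=[];yr=[]
  for a in range(-120,120,10):
    m=(abs(Y-a)<5)&(abs(X)<130)&(W[...,2]>15)&(W[...,2]<32); xs.append(X[m].max())
  for a in range(-70,80,10):
    m=(abs(X-a)<5)&(abs(Y)<170)&(W[...,2]>15)&(W[...,2]<32); yl.append(Y[m].max()); yr.append(Y[m].min())
  print(th,'front slope',np.polyfit(range(-120,120,10),xs,1)[0].round(4),np.median(xs).round(1),'sides',np.median(yl).round(1),np.median(yr).round(1),np.polyfit(range(-70,80,10),yl,1)[0].round(4),np.polyfit(range(-70,80,10),yr,1)[0].round(4))
# enlarged depth slice: 
P=W-[553,-216,0]; 
rep(W,'c6',435,218,50,5,20); rep(W,'cadtop',572,184,45,84,115); 
cv2.imwrite('pics/w1c.png',cv2.resize(s['img'][60:240,190:450],None,fx=3,fy=3,interpolation=cv2.INTER_CUBIC))
E
```

```text
tab -0.7044518695145428 -0.39986092036320997
rib 457 [ 571.5 -214.8] [11.4 58.5] 5.68 z [55.1 61.3 62.7]
rib 482 [ 571.5 -214.8] [11.4 58.6] 5.41 z [46.  61.2 62.7]
tray12 28640 [ 515.1 -220.9] [304.6 282.4] 5.98 z [23.  25.4 60.5]
back 2282 [ 494.1 -249.6] [310.7 158.9] 72.39 z [52.4 60.9 62.7]
5.0 front slope -0.0144 113.0 sides 139.7 -141.1 0.0692 -0.0403
5.3 front slope -0.0091 113.0 sides 139.6 -141.3 0.0644 -0.0452
5.6 front slope -0.0038 113.0 sides 139.6 -141.3 0.0591 -0.0506
5.9 front slope 0.0016 113.0 sides 139.5 -141.3 0.0528 -0.0557
6.2 front slope 0.007 112.9 sides 139.5 -141.2 0.0458 -0.0595
c6 1480 [435.8 214.2] [65.8 67.1] 54.86 z [ 7.3  8.9 10.3]
cadtop 1600 [571.4 164.7] [38.1 75.9] 85.11 z [85.5 94.  95.8]
```

View pics/w1c.png

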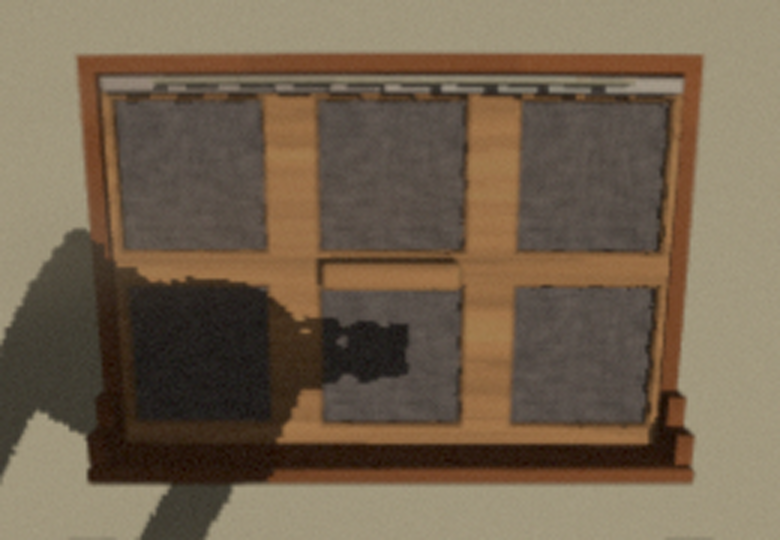

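Call:
send_rows --pt "7 0 40 0 0 0" --pt "7 -1 50 0 0 0" --pt "6 0 50 0 0 0" --pt "0 0 45 0 0 0" --pt "0 0 10 0 0 0"

```text
time: 2.28
tool_pos: [569.3, -213.3, 106.1]
tcp_rot: [-179.8, 0.4, 5.6]
ft_force: [-0.2, -0.1, -0.4]
finger_gap: 85.3
grip_force: 0.0
```

Call:
send_rows --pt "0 0 0 0 0 0" --pt "0 0 0 0 0 0"

```text
time: 2.52
tool_pos: [573.8, -215.1, 113.2]
tcp_rot: [179.9, -0.2, 5.6]
ft_force: [0.9, -0.0, -0.1]
finger_gap: 85.6
grip_force: 0.0
```

Run:
```python
from h import *
s=snap('wrist','w2.png'); np.savez('w2.npz',**{k:np.array(v) for k,v in s.items()})
st=r.sense(); print(st['time'],st['tool_pos'],st['tcp_rot'])
W=cloud(s); 
rep(W,'rib',571,-215,45,50,75)
m=(abs(W[...,0]-571)<45)&(abs(W[...,1]+215)<45)&(W[...,2]>58)&(W[...,2]<66);print(W[m].mean(0))
```

```text
2.575 [ 573.85964974 -214.99316792  113.27016386] [179.86972236  -0.2196479    5.6079636 ]
rib 1749 [ 571.5 -215. ] [12.3 59.5] 5.62 z [52.6 61.1 62.4]
[ 571.82354127 -214.94855422   61.20650417]
```

View pics/w2.png

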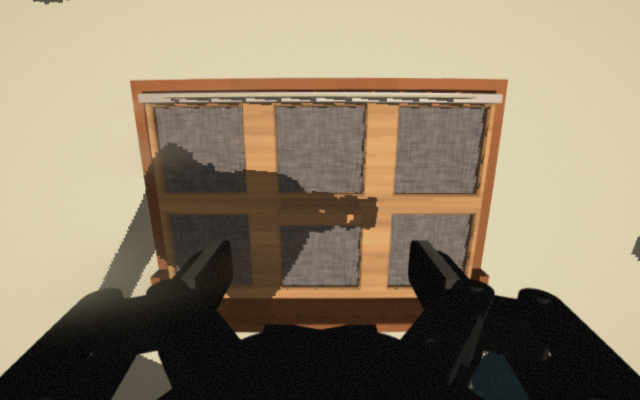

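Rib now at about (320,210), seen between the fingers, measured 12.3×59.5 mm and top z 61 — as it must be. Descending and gripping its ends.

Call:
send_rows --pt "-2 0 25 0 0 0" --pt "0 0 30 0 0 0" --pt "0 0 20 0 0 0" --pt "0 0 7 0 0 0" --pt "0 0 0 0 0 0"

```text
time: 3.2
tool_pos: [570.5, -214.4, 28.7]
tcp_rot: [180.0, -0.0, 5.6]
ft_force: [-0.2, 0.4, -0.7]
finger_gap: 85.2
grip_force: 0.0
```

Call:
send_rows --pt "0 0 0 0 0 0" --pt "0 0 0 0 0 0" --pt "0 0 0 0 0 0" --pt "0 0 0 0 0 0" --grip 1 --grip_force 80

```text
time: 3.7
tool_pos: [571.6, -214.9, 30.2]
tcp_rot: [179.9, -0.2, 5.6]
ft_force: [-0.0, 1.0, 6.8]
finger_gap: 58.7
grip_force: 87.3
```

Call:
send_rows --pt "0 0 0 0 0 0" --pt "0 0 0 0 0 0" --pt "0 0 0 0 0 0" --pt "0 0 0 0 0 0"

```text
time: 4.2
tool_pos: [571.6, -214.9, 30.2]
tcp_rot: [179.9, -0.2, 5.6]
ft_force: [0.0, -0.1, 5.2]
finger_gap: 58.3
grip_force: 87.3
```

Call:
send_rows --pt "0 0 -4 0 0 0" --pt "0 0 -8 0 0 0" --pt "0 0 -10 0 0 0" --pt "0 0 -10 0 0 0" --pt "0 0 -10 0 0 0"

```text
time: 4.82
tool_pos: [570.4, -214.4, 71.3]
tcp_rot: [180.0, -0.0, 5.6]
ft_force: [-0.4, 0.2, -4.0]
finger_gap: 58.4
grip_force: 86.3
```

Call:
send_rows --pt "0 0 -10 0 0 0" --pt "0 0 -10 0 0 0" --pt "0 0 -10 0 0 0" --pt "0 0 -8 0 0 0" --pt "0 0 0 0 0 0"

```text
time: 5.45
tool_pos: [570.8, -214.5, 109.3]
tcp_rot: [180.0, -0.1, 5.6]
ft_force: [0.7, -0.3, -3.7]
finger_gap: 58.6
grip_force: 86.4
```

Run:
```python
from h import *
s=snap('wrist','w3.png'); np.savez('w3.npz',**{k:np.array(v) for k,v in s.items()})
st=r.sense(); print(st['time'],st['tool_pos'],st['tcp_rot'],st['ft_force'],st['finger_gap'])
W=cloud(s); print(np.nanmedian(W[140:160,250:260,2]))
```

```text
5.5 [ 570.46831954 -214.40972513  108.61715893] [ 1.79981312e+02 -3.34790963e-02  5.60233908e+00] [-0.61853591  0.76205956 -4.20999851] 58.358850323591476
103.50943872987699
```

View pics/w3.png

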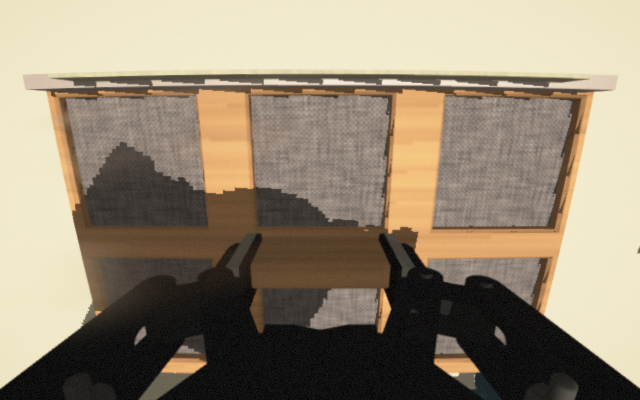

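Insert is held level, rail at front edge (row ~85). Turning half round.

Call:
send_rows --pt "0 0 0 0 0 -0.1" --pt "0 0 0 0 0 -0.16" --pt "0 0 0 0 0 -0.16" --pt "0 0 0 0 0 -0.16" --pt "0 0 0 0 0 -0.16"

```text
time: 6.12
tool_pos: [569.8, -214.1, 107.5]
tcp_rot: [-179.9, 0.0, 48.3]
ft_force: [-0.7, -1.7, -3.4]
finger_gap: 58.3
grip_force: 86.4
```

Call:
send_rows --pt "0 0 0 0 0 -0.16" --pt "0 0 0 0 0 -0.16" --pt "0 0 0 0 0 -0.16" --pt "0 0 0 0 0 -0.16" --pt "0 0 0 0 0 -0.16"

```text
time: 6.75
tool_pos: [569.8, -214.1, 107.5]
tcp_rot: [-179.9, -0.0, 94.1]
ft_force: [-0.0, -0.2, -4.0]
finger_gap: 58.3
grip_force: 86.4
```

Call:
send_rows --pt "0 0 0 0 0 -0.16" --pt "0 0 0 0 0 -0.16" --pt "0 0 0 0 0 -0.16" --pt "0 0 0 0 0 -0.16" --pt "0 0 0 0 0 -0.16"

```text
time: 7.38
tool_pos: [569.8, -214.1, 107.4]
tcp_rot: [-180.0, -0.1, 140.0]
ft_force: [-1.1, -0.4, -2.8]
finger_gap: 58.8
grip_force: 86.4
```

Call:
send_rows --pt "0 0 0 0 0 -0.16" --pt "0 0 0 0 0 -0.16" --pt "0 0 0 0 0 -0.16" --pt "0 0 0 0 0 -0.16" --pt "0 0 0 0 0 -0.0"

```text
time: 8.0
tool_pos: [569.9, -214.1, 107.6]
tcp_rot: [180.0, -0.1, 176.3]
ft_force: [0.8, 0.3, -3.9]
finger_gap: 58.8
grip_force: 86.4
```

Call:
send_rows --pt "0 0 0 0 0 -0.16" --pt "0 0 0 0 0 0" --pt "0 0 0 0 0 0"

```text
time: 8.38
tool_pos: [570.1, -214.3, 108.1]
tcp_rot: [180.0, -0.0, -174.8]
ft_force: [0.0, -1.0, -3.8]
finger_gap: 58.5
grip_force: 89.8
```

Run:
```python
from h import *
st=r.sense(); print(st['time'],st['tool_pos'],st['tcp_rot'],st['ft_force'],st['finger_gap'],st['joint_pos'])
s=snap('wrist','w4.png'); np.savez('w4.npz',**{k:np.array(v) for k,v in s.items()})
t=snap('top','t4.png'); np.savez('t4.npz',**{k:np.array(v) for k,v in t.items()})
cv2.imwrite('pics/w4c.png',np.vstack([s['img'],cv2.resize(t['img'][150:260,300:476],(640,400),interpolation=cv2.INTER_CUBIC)])[:, :][::1][200:800])
W=cloud(s); rep(W,'rib',571,-215,45,125,150)
```

```text
8.375 [ 570.11729513 -214.25297873  108.06787   ] [ 1.79989524e+02 -1.86176920e-02 -1.74779611e+02] [ 0.00686857 -0.99156374 -3.84751029] 58.50920974491064 [-2.54184960e+01  1.39100965e+01  9.11757163e+01 -4.91535710e-04
  7.49355446e+01 -1.20638755e+02]
rib 7412 [ 569.5 -213.9] [23.1 86.2] 5.31 z [127.1 138.8 148.2]
```

View pics/w4c.png

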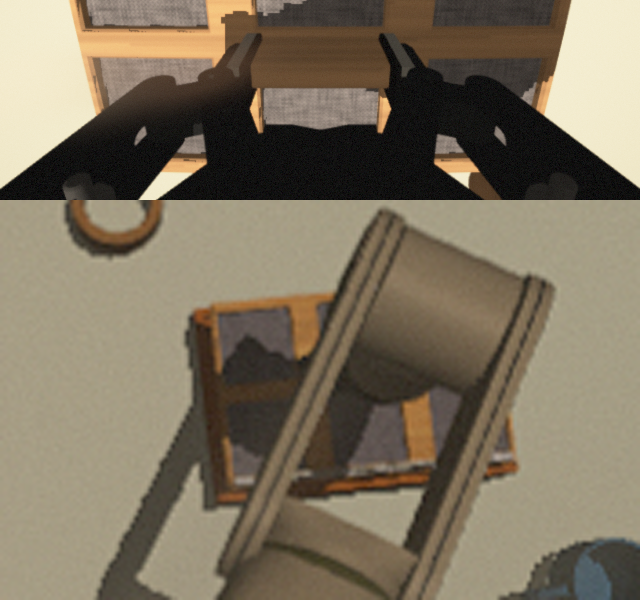

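Rail and card now on the robot/back side in the top view (white strip at row ~475). Lowering in stages with force checks.

Call:
send_rows --pt "0 -0.8 10 0 0 -0.009" --pt "0 0 10 0 0 0" --pt "0 0 8 0 0 0" --pt "0 0 8 0 0 0" --pt "0 0 8 0 0 0"

```text
time: 9.1
tool_pos: [570.3, -215.1, 63.7]
tcp_rot: [180.0, -0.0, -174.0]
ft_force: [-0.1, -1.1, -3.8]
finger_gap: 58.7
grip_force: 90.1
```

Call:
send_rows --pt "0 0 8 0 0 0" --pt "0 0 6 0 0 0" --pt "0 0 3 0 0 0" --pt "0 0 0 0 0 0"

```text
time: 9.6
tool_pos: [570.2, -215.1, 47.1]
tcp_rot: [180.0, -0.0, -174.0]
ft_force: [-0.2, 0.2, -3.7]
finger_gap: 58.6
grip_force: 90.1
```

Call:
send_rows --pt "0 0 2 0 0 0.005" --pt "0 0 2 0 0 0" --pt "0 0 2 0 0 0" --pt "0 0 0 0 0 0"

```text
time: 10.1
tool_pos: [570.1, -215.0, 41.1]
tcp_rot: [180.0, -0.0, -174.3]
ft_force: [0.9, -0.1, -3.8]
finger_gap: 58.5
grip_force: 90.1
```

Call:
send_rows --pt "0 0 2 0 0 0" --pt "0 0 2 0 0 0" --pt "0 0 2 0 0 0" --pt "0 0 0 0 0 0"

```text
time: 10.6
tool_pos: [570.1, -215.0, 35.0]
tcp_rot: [180.0, -0.0, -174.3]
ft_force: [0.3, 0.9, -4.2]
finger_gap: 58.7
grip_force: 90.1
```

No contact; it is inside the well. The last few mm.

Call:
send_rows --pt "0 0 2 0 0 0" --pt "0 0 1.5 0 0 0" --pt "0 0 1 0 0 0" --pt "0 0 0 0 0 0"

```text
time: 11.1
tool_pos: [570.2, -215.1, 30.7]
tcp_rot: [180.0, -0.0, -174.3]
ft_force: [-0.1, 0.8, -3.8]
finger_gap: 58.2
grip_force: 90.1
```

Call:
send_rows --pt "0 0 1 0 0 0" --pt "0 0 0 0 0 0" --pt "0 0 0 0 0 0"

```text
time: 11.48
tool_pos: [570.5, -215.1, 30.3]
tcp_rot: [-180.0, 0.0, -174.3]
ft_force: [-2.6, 0.6, 3.9]
finger_gap: 58.0
grip_force: 90.8
```

Call:
send_rows --pt "0 0 0 0 0 0" --pt "0 0 0 0 0 0" --pt "0 0 0 0 0 0" --pt "0 0 0 0 0 0" --grip -1

```text
time: 11.98
tool_pos: [570.4, -215.1, 29.9]
tcp_rot: [-180.0, 0.0, -174.3]
ft_force: [-1.1, -1.5, 0.1]
finger_gap: 85.6
grip_force: 0.0
```

Call:
send_rows --pt "0 0 -20 0 0 0" --pt "0 0 -45 0 0 0" --pt "0 0 -45 0 0 0" --pt "0 0 -45 0 0 0" --pt "0 0 -45 0 0 0"

```text
time: 12.6
tool_pos: [570.4, -215.1, 233.2]
tcp_rot: [-179.9, 0.1, -174.3]
ft_force: [0.5, -0.4, 0.4]
finger_gap: 85.1
grip_force: 0.0
```

Call:
send_rows --pt "50 0 0 0 0 0" --pt "30 0 0 0 0 0" --pt "0 0 0 0 0 0" --pt "0 0 0 0 0 0"

```text
time: 13.1
tool_pos: [491.4, -223.2, 231.1]
tcp_rot: [-179.9, 0.1, -174.3]
ft_force: [0.6, -0.6, -0.4]
finger_gap: 85.3
grip_force: 0.0
```

Run:
```python
from h import *
s=snap('wrist','w5.png'); np.savez('w5.npz',**{k:np.array(v) for k,v in s.items()})
st=r.sense(); print(st['time'],st['tool_pos'],st['tcp_rot'],st['ft_force'],st['finger_gap'])
W=cloud(s); rep(W,'rib',571,-215,45,52,72)
th=5.8;c,sn=np.cos(np.radians(th)),np.sin(np.radians(th))
P=W-[570.3,-215.1,0]; X=P[...,0]*c+P[...,1]*sn; Y=-P[...,0]*sn+P[...,1]*c
for n,x,y in (('r%d'%(i+1),-42 if i<3 else 42,(-92,0,92)[i%3]) for i in range(6)):
  m=(abs(X-x)<25)&(abs(Y-y)<25); print(n,m.sum(),np.nanmedian(W[m][:,2]))
for n,x,y in (('a',0,60),('b',0,-60),('c',42,46),('d',42,-46),('e',-42,46),('f',-42,-46)):
  m=(abs(X-x)<4)&(abs(Y-y)<8); print(n,m.sum(),np.nanmedian(W[m][:,2]))
```

```text
13.15 [ 491.47914759 -223.14270598  230.74972285] [-1.79960085e+02  7.67435705e-02 -1.74252890e+02] [-0.31535245  0.33033424  0.2412113 ] 85.50045766559232
rib 619 [ 569.3 -215.9] [11.6 59. ] 5.55 z [53.5 61.  62.3]
r1 1567 24.14180043693284
r2 1589 24.05878311716458
r3 1565 24.00598409397952
r4 1258 24.07584396363285
r5 1156 24.1223036608491
r6 1254 23.880749386350516
a 76 29.36251271657477
b 76 29.583756190246817
c 70 29.447732585823047
d 62 29.594461794270728
e 79 29.24402324397755
f 78 29.490673793246742
```

View pics/w5.png

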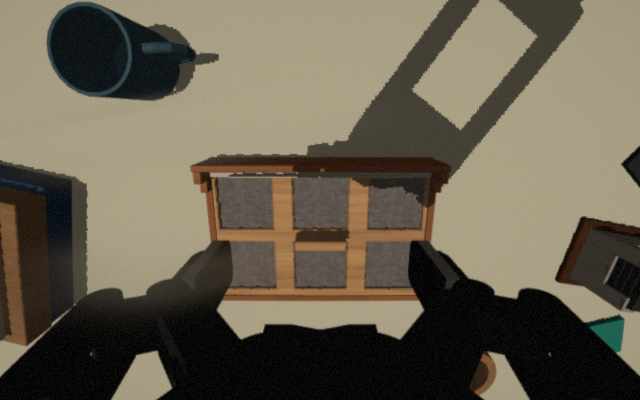

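Insert is home: face 29.4 level, felts at 24, rail and card along the back board (row ~165), rib at (320,240). Now over the caddy, keeping the tool's half-turned yaw so its fingers close along the tray's y.

Call:
send_rows --pt "-10 30 2 0 0 0" --pt "-17 57 3 0 0 0" --pt "-17 57 3 0 0 0" --pt "-17 57 3 0 0 0" --pt "-17 57 3 0 0 0"

```text
time: 13.78
tool_pos: [543.3, 43.9, 215.9]
tcp_rot: [180.0, 0.0, -174.2]
ft_force: [-0.4, -0.1, 0.2]
finger_gap: 85.4
grip_force: 0.0
```

Call:
send_rows --pt "-17 57 3 0 0 0" --pt "-17 57 3 0 0 0" --pt "-9 25 0 0 0 0.093" --pt "0 0 0 0 0 0.093" --pt "0 0 0 0 0 0"

```text
time: 14.4
tool_pos: [571.6, 185.1, 209.5]
tcp_rot: [-180.0, -0.0, 175.2]
ft_force: [-0.9, -0.3, 0.0]
finger_gap: 85.6
grip_force: 0.0
```

Call:
send_rows --pt "0 0 0 0 0 0" --pt "0 0 0 0 0 0"

```text
time: 14.65
tool_pos: [571.5, 183.7, 209.8]
tcp_rot: [180.0, 0.0, 175.1]
ft_force: [0.2, 0.4, -0.4]
finger_gap: 85.3
grip_force: 0.0
```

```bash
cat >> h.py <<'E'
def delta(p,yaw):
    st=r.sense(); t=np.array(st['tcp_rot']); Rm=R.from_euler('xyz',t,degrees=True)
    d=Rm.inv().apply(np.array(p)-st['tool_pos']); dy=(yaw-t[2]+180)%360-180
    print('t',round(st['time'],2),'tcp',np.round(st['tool_pos'],1),np.round(t,1),'-> tool shift',d.round(1),'turn z rad',round(-np.radians(dy),3))
def caddy(W,x=571,y=184):
    m=rep(W,'base',x,y,62,6,18); rep(W,'posts+top',x,y,48,82,112)
    m=(abs(W[...,0]-x)<22)&(abs(W[...,1]-y)<22); q=W[m]; print('centre z',np.nanpercentile(q[:,2],[5,50,95]).round(1))
    zt=np.nanmedian(q[:,2]); rep(W,'topcoaster',x,y,48,zt-3,zt+3); return zt
E
python3 - <<'E'
from h import *
s=snap('wrist','w6.png'); np.savez('w6.npz',**{k:np.array(v) for k,v in s.items()})
W=cloud(s); caddy(W); delta([571,184,120],175.1)
rep(W,'c6',436,216,70,5,20)
E
```

```text
base 1566 [572.7 184.3] [100.   98.2] 85.3 z [ 7.5  9.3 10.8]
posts+top 5634 [573.6 184.4] [74.6 75.4] 85.56 z [88.  95.  96.2]
centre z [ 95.  299.  311.5]
topcoaster 4826 [557.2 185.2] [67.9 11.4] 85.44 z [296.3 299.  301.7]
t 14.7 tcp [571.5 183.7 209.9] [180.    0.  175.1] -> tool shift [ 0.5  0.3 89.9] turn z rad -0.0
c6 3890 [435.7 215.6] [64.8 65.4] 55.34 z [ 8.   9.4 10.7]
```

View pics/w6.png

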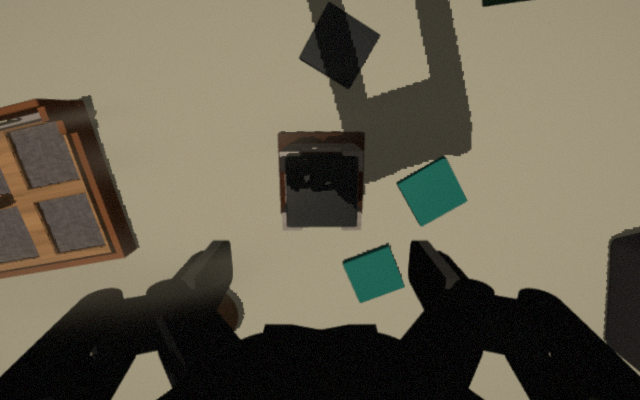

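Caddy at (322,180) with a slate on top (z 95), coaster_6 at (340,45); turquoise ones at (432,190),(373,273) are not meant. Descending to grip the top slate's upper half.

Call:
send_rows --pt "-1.5 0.6 40 0 0 -0.003" --pt "0 0 45 0 0 0" --pt "0 0 30 0 0 0" --pt "0 0 12 0 0 0" --pt "0 0 0 0 0 0"

```text
time: 15.32
tool_pos: [572.7, 184.2, 82.6]
tcp_rot: [-180.0, -0.1, 175.3]
ft_force: [0.4, -0.3, -0.1]
finger_gap: 85.5
grip_force: 0.0
```

Call:
send_rows --pt "0 0 0 0 0 0" --pt "0 0 0 0 0 0" --pt "0 0 0 0 0 0" --pt "0 0 0 0 0 0" --pt "0 0 0 0 0 0" --grip 1 --grip_force 60

```text
time: 15.95
tool_pos: [573.1, 184.6, 83.0]
tcp_rot: [180.0, 0.0, 175.3]
ft_force: [0.4, 1.2, 1.1]
finger_gap: 61.3
grip_force: 64.8
```

Call:
send_rows --pt "0 0 0 0 0 0" --pt "0 0 -8 0 0 0" --pt "0 0 -15 0 0 0" --pt "0 0 -20 0 0 0" --pt "0 0 -20 0 0 0"

```text
time: 16.58
tool_pos: [573.2, 184.6, 147.9]
tcp_rot: [180.0, 0.0, 175.3]
ft_force: [0.3, -0.2, -1.0]
finger_gap: 61.7
grip_force: 66.5
```

Call:
send_rows --pt "0 0 -20 0 0 0" --pt "0 0 -10 0 0 0" --pt "0 0 0 0 0 0"

```text
time: 16.95
tool_pos: [573.6, 184.6, 177.1]
tcp_rot: [180.0, 0.1, 175.3]
ft_force: [0.4, -0.6, -0.6]
finger_gap: 61.8
grip_force: 66.5
```

Run:
```python
from h import *
s=snap('wrist','w7.png'); np.savez('w7.npz',**{k:np.array(v) for k,v in s.items()})
W=cloud(s); st=r.sense(); print(st['tool_pos'],st['tcp_rot'],st['ft_force'],st['finger_gap'],st['grip_force'])
P=R.from_euler('xyz',st['tcp_rot'],degrees=True).inv().apply((W-st['tool_pos']).reshape(-1,3)).reshape(W.shape)
for nm,m in (('mid',(abs(P[...,0])<12)&(abs(P[...,1])<20)),):
  print(nm,m.sum(),np.nanpercentile(P[m][:,2],[5,25,50,75,95]).round(1))
```

```text
[572.98049664 184.49511567 175.87598386] [1.79995738e+02 1.26355358e-02 1.75255211e+02] [-0.24150778  0.88134191 -1.97056811] 61.52191228659601 66.49524092674255
mid 10786 [-95.7 -89.  -80.9 -10.9 -10. ]
```

View pics/w7.png

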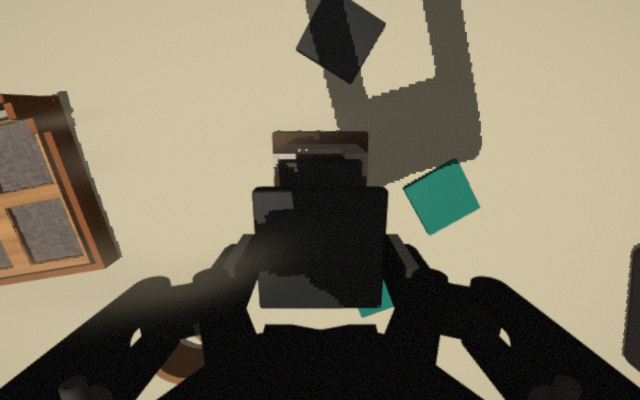

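Slate held squarely between the fingers (rows 190–305), next one risen in the caddy behind. Measuring its place in the hand and moving to recess 6.

```bash
cat >> h.py <<'E'
C=np.array([570.2,-215.2]); TH=5.7
def rec(i):
    a=np.radians(TH); x=-42 if i<4 else 42; y=(-92,0,92)[(i-1)%3]
    return C+[x*np.cos(a)-y*np.sin(a),x*np.sin(a)+y*np.cos(a)]
def held(s,W):
    st=r.sense(); P=R.from_euler('xyz',st['tcp_rot'],degrees=True).inv().apply((W-st['tool_pos']).reshape(-1,3)).reshape(W.shape)
    m=(abs(P[...,0])<45)&(abs(P[...,1])<31)&(P[...,2]>-15)&(P[...,2]<-7)
    p=P[m].astype(np.float32); rc=cv2.minAreaRect(p[:,:2]); print('held',len(p),np.array(rc[0]).round(2),np.array(rc[1]).round(1),round(rc[2],2),'z',np.median(p[:,2]).round(1),'x5/95',np.percentile(p[:,0],[.5,99.5]).round(1)); 
    for a in (-20,0,20): q=p[abs(p[:,1]-a)<4]; print(a,q[:,0].min().round(1),q[:,0].max().round(1),end=' ')
    print()
E
python3 - <<'E'
from h import *
s=dict(np.load('w7.npz')); W=cloud(s); held(s,W)
print([rec(i).round(1).tolist() for i in range(1,7)])
delta([*rec(6),120],185.7)
E
```

```text
Traceback (most recent call last):
  File "h.py", line 40, in held
    p=P[m].astype(np.float32); rc=cv2.minAreaRect(p[:,:2]); print('held',len(p),np.array(rc[0]).round(2),np.array(rc[1]).round(1),round(rc[2],2),'z',np.median(p[:,2]).round(1),'x5/95',np.percentile(p[:,0],[.5,99.5]).round(1));
                                  ~~~~~~~~~~~~~~~^^^^^^^^^
cv2.error: OpenCV(4.12.0) /io/opencv/modules/imgproc/src/convhull.cpp:143: error: (-215:Assertion failed) total >= 0 && (depth == CV_32F || depth == CV_32S) in function 'convexHull'
```

```bash
sed -i 's/rc=cv2.minAreaRect(p\[:,:2\]); print/rc=cv2.minAreaRect(np.ascontiguousarray(p[:,:2])); print/' h.py
python3 - <<'E'
from h import *
s=dict(np.load('w7.npz')); W=cloud(s); held(s,W)
print([rec(i).round(1).tolist() for i in range(1,7)])
delta([*rec(6),120],185.7)
E
```

```text
held 15094 [0.35 0.02] [62.  64.7] 89.94 z -10.5 x5/95 [-30.5  32.3]
-20 -31.4 32.6 0 -31.2 32.5 20 -31.1 32.6 
[[537.5, -310.9], [528.4, -219.4], [519.3, -127.8], [621.1, -302.6], [612.0, -211.0], [602.9, -119.5]]
t 17.0 tcp [573.  184.5 175.9] [180.    0.  175.3] -> tool shift [ -54.9 -300.5   55.9] turn z rad -0.182
```

Call:
send_rows --pt "-5 -25 0 0 0 0" --pt "-10 -55 0 0 0 0" --pt "-10 -55 8 0 0 0" --pt "-10 -55 12 0 0 0" --pt "-10 -55 12 0 0 0"

```text
time: 17.62
tool_pos: [596.8, -65.0, 142.2]
tcp_rot: [180.0, -0.1, 175.3]
ft_force: [1.3, 0.3, -1.6]
finger_gap: 61.1
grip_force: 66.5
```

Call:
send_rows --pt "-8 -40 12 0 0 0" --pt "-2 -15 12 0 0 -0.09" --pt "0 0 0 0 0 -0.09" --pt "0 0 0 0 0 0" --pt "0 0 0 0 0 0"

```text
time: 18.25
tool_pos: [602.7, -118.7, 119.3]
tcp_rot: [180.0, -0.0, -174.5]
ft_force: [0.3, -0.8, -1.1]
finger_gap: 61.7
grip_force: 66.5
```

Run:
```python
from h import *
s=snap('wrist','w8.png'); W=cloud(s); held(s,W); delta([*rec(6),60],185.7)
cv2.imwrite('pics/w8b.png',s['img'])
```

```text
held 15071 [0.9 0. ] [64.9 62. ] 0.02 z -9.1 x5/95 [-29.8  32.9]
-20 -30.3 33.2 0 -30.4 33.2 20 -30.2 33.1 
t 18.3 tcp [ 602.8 -118.7  119.5] [ 180.    -0.  -174.5] -> tool shift [ 0.  -0.8 59.5] turn z rad -0.003
```

View pics/w8b.png

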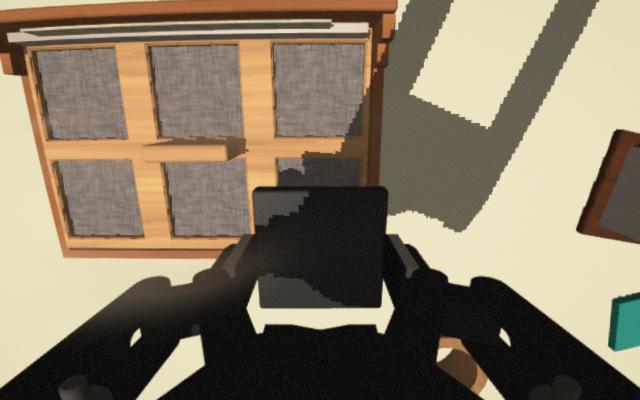

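Call:
send_rows --pt "0 -1 30 0 0 -0.003" --pt "0 0 30 0 0 0" --pt "0 0 18 0 0 0" --pt "0 0 7 0 0 0" --pt "0 0 0 0 0 0"

```text
time: 18.92
tool_pos: [603.2, -120.0, 35.0]
tcp_rot: [-180.0, 0.0, -174.3]
ft_force: [0.1, -0.4, -1.4]
finger_gap: 61.8
grip_force: 66.5
```

Call:
send_rows --pt "0 0 1.5 0 0 0" --pt "0 0 1.5 0 0 0" --pt "0 0 1.5 0 0 0" --pt "0 0 0 0 0 0"

```text
time: 19.42
tool_pos: [603.0, -120.0, 30.3]
tcp_rot: [-180.0, -0.0, -174.3]
ft_force: [-0.5, 1.0, -1.3]
finger_gap: 60.9
grip_force: 66.5
```

Call:
send_rows --pt "0 0 1.5 0 0 0" --pt "0 0 1.5 0 0 0" --pt "0 0 0 0 0 0"

```text
time: 19.8
tool_pos: [602.9, -120.0, 27.0]
tcp_rot: [180.0, -0.0, -174.3]
ft_force: [0.3, -0.1, -0.8]
finger_gap: 61.1
grip_force: 66.5
```

Call:
send_rows --pt "0 0 1.5 0 0 0" --pt "0 0 0 0 0 0"

```text
time: 20.05
tool_pos: [603.0, -120.0, 25.6]
tcp_rot: [180.0, -0.0, -174.3]
ft_force: [0.2, -0.7, -0.1]
finger_gap: 61.2
grip_force: 66.5
```

Call:
send_rows --pt "0 0 1 0 0 0" --pt "0 0 0 0 0 0"

```text
time: 20.3
tool_pos: [603.2, -120.1, 24.9]
tcp_rot: [-180.0, 0.0, -174.3]
ft_force: [-0.0, 1.1, -0.9]
finger_gap: 61.5
grip_force: 66.7
```

Call:
send_rows --pt "0 0 1 0 0 0" --pt "0 0 0 0 0 0"

```text
time: 20.55
tool_pos: [603.2, -120.1, 24.8]
tcp_rot: [-180.0, 0.0, -174.3]
ft_force: [-4.2, 1.0, 7.8]
finger_gap: 61.5
grip_force: 71.1
```

Call:
send_rows --pt "0 0 0.5 0 0 0" --pt "0 0 0 0 0 0"

```text
time: 20.8
tool_pos: [603.2, -120.1, 24.8]
tcp_rot: [-180.0, 0.0, -174.3]
ft_force: [-6.3, 2.6, 11.4]
finger_gap: 61.6
grip_force: 73.2
```

Call:
send_rows --pt "0 0 -0.5 0 0 0" --pt "0 0 0 0 0 0" --pt "0 0 0 0 0 0" --grip -1

```text
time: 21.18
tool_pos: [603.0, -120.0, 23.6]
tcp_rot: [180.0, -0.0, -174.3]
ft_force: [-0.5, -0.7, -1.1]
finger_gap: 85.0
grip_force: 0.0
```

Call:
send_rows --pt "0 0 -15 0 0 0" --pt "0 0 -25 0 0 0" --pt "0 0 -10 0 0 0"

```text
time: 21.55
tool_pos: [604.6, -120.5, 76.6]
tcp_rot: [-179.9, 0.2, -174.3]
ft_force: [1.1, -0.4, 0.2]
finger_gap: 85.3
grip_force: 0.0
```

Call:
send_rows --pt "0 0 0 0 0 0" --pt "0 0 0 0 0 0" --pt "0 0 0 0 0 0" --pt "0 0 0 0 0 0" --pt "0 0 0 0 0 0" --grip 1

```text
time: 22.18
tool_pos: [602.9, -120.0, 73.4]
tcp_rot: [180.0, -0.0, -174.3]
ft_force: [-0.1, 0.6, -0.2]
finger_gap: 0.3
grip_force: 0.0
```

Call:
send_rows --pt "0 0 20 0 0 0" --pt "0 0 10 0 0 0" --pt "0 0 6 0 0 0" --pt "0 0 0 0 0 0"

```text
time: 22.68
tool_pos: [602.4, -119.9, 36.8]
tcp_rot: [180.0, -0.1, -174.3]
ft_force: [-0.5, -0.3, 0.8]
finger_gap: 0.2
grip_force: 0.0
```

Call:
send_rows --pt "0 0 2 0 0 0" --pt "0 0 0 0 0 0"

```text
time: 22.92
tool_pos: [603.3, -120.1, 36.1]
tcp_rot: [-180.0, 0.0, -174.3]
ft_force: [0.2, 0.1, -0.1]
finger_gap: 0.1
grip_force: 0.0
```

Call:
send_rows --pt "0 0 2 0 0 0" --pt "0 0 0 0 0 0"

```text
time: 23.18
tool_pos: [603.4, -120.2, 34.1]
tcp_rot: [-180.0, 0.0, -174.3]
ft_force: [0.3, 0.1, 1.0]
finger_gap: 0.1
grip_force: 0.5
```

Call:
send_rows --pt "0 0 2 0 0 0" --pt "0 0 0 0 0 0" --pt "0 0 0 0 0 0"

```text
time: 23.55
tool_pos: [603.5, -120.1, 34.0]
tcp_rot: [-180.0, 0.0, -174.3]
ft_force: [-8.2, 1.7, 16.4]
finger_gap: -0.1
grip_force: 8.5
```

Call:
send_rows --pt "0 0 -20 0 0 0" --pt "0 0 -50 0 0 0" --pt "0 0 -50 0 0 0" --pt "0 0 -30 0 0 0" --pt "0 0 0 0 0 0" --grip -1

```text
time: 24.18
tool_pos: [605.4, -120.7, 186.6]
tcp_rot: [-179.8, 0.4, -174.3]
ft_force: [0.4, -0.2, -0.3]
finger_gap: 85.3
grip_force: 0.0
```

```bash
cat >> h.py <<'E'
def recs(W):
    a=np.radians(TH); P=W[...,:2]-C; X=P[...,0]*np.cos(a)+P[...,1]*np.sin(a); Y=-P[...,0]*np.sin(a)+P[...,1]*np.cos(a)
    for i in range(1,7):
        x=-42 if i<4 else 42; y=(-92,0,92)[(i-1)%3]; m=(abs(X-x)<28)&(abs(Y-y)<28)
        if m.sum()<150: continue
        q=np.c_[X[m]-x,Y[m]-y,np.ones(m.sum())]; z=W[m][:,2]; k=np.isfinite(z)&(abs(z-np.nanmedian(z))<4)
        f=np.linalg.lstsq(q[k],z[k],rcond=None)[0]; t=np.degrees(np.hypot(f[0],f[1]))
        o=''
        if f[2]>31.5:
            n=(abs(X-x)<50)&(abs(Y-y)<50)&(abs(W[...,2]-f[2])<2)
            rc=cv2.minAreaRect(np.ascontiguousarray(np.c_[X[n]-x,Y[n]-y].astype(np.float32))); o=(np.array(rc[0]).round(1),np.array(rc[1]).round(1),round(rc[2],1))
        print('rec',i,m.sum(),'z',f[2].round(1),'tilt',t.round(2),o)
E
python3 - <<'E'
from h import *
s=snap('wrist','w9.png'); W=cloud(s); recs(W); delta([573,184.4,200],175.3)
E
```

```text
rec 1 3204 z 24.2 tilt 0.09 
rec 2 3390 z 24.2 tilt 0.15 
rec 3 3451 z 24.0 tilt 0.21 
rec 4 2654 z 24.2 tilt 0.19 
rec 5 7204 z 256.4 tilt 4.76 (array([ 1.6, 33.3]), array([32.6, 25.6]), 89.2)
rec 6 21528 z 274.3 tilt 5.22 (array([-11.9,  -0.9]), array([10. , 68.3]), 0.4)
t 24.23 tcp [ 604.1 -120.3  183.8] [-179.9    0.2 -174.3] -> tool shift [  0.4 306.3 -16.6] turn z rad 0.182
```

Call:
send_rows --pt "0 25 -5 0 0 0" --pt "0 57 -5 0 0 0" --pt "0 57 -5 0 0 0" --pt "0 57 -3 0 0 0" --pt "0 57 0 0 0 0"

```text
time: 24.85
tool_pos: [576.5, 133.3, 198.2]
tcp_rot: [-180.0, -0.1, -174.3]
ft_force: [1.2, 0.5, 0.5]
finger_gap: 85.4
grip_force: 0.0
```

Call:
send_rows --pt "0 40 0 0 0 0" --pt "0 13 0 0 0 0.09" --pt "0 0 0 0 0 0.092" --pt "0 0 0 0 0 0" --pt "0 0 0 0 0 0"

```text
time: 25.48
tool_pos: [572.0, 184.1, 198.7]
tcp_rot: [-180.0, -0.1, 175.4]
ft_force: [0.5, -1.2, -0.2]
finger_gap: 85.7
grip_force: 0.0
```

```bash
cat >> h.py <<'E'
def clean(W):
    W=W.copy(); W[W[...,2]>115]=np.nan; return W
E
python3 - <<'E'
from h import *
s=snap('wrist','w10.png'); W=clean(cloud(s)); recs(W); zt=caddy(W,573,184.4); delta([573,184.4,zt-12],175.3); rep(W,'c6',436,216,70,5,20)
E
```

```text
rec 3 2308 z 24.4 tilt 0.11 
rec 5 853 z 24.5 tilt 0.11 
rec 6 2076 z 33.7 tilt 0.17 (array([-1.1, -0.8]), array([86.1, 78.5]), 7.8)
base 1752 [571.2 184.5] [100.2  95.9] 85.42 z [ 7.2  9.3 10.8]
posts+top 6200 [573.6 184.5] [75.  75.1] 85.48 z [87.8 94.8 96. ]
centre z [93.9 95.  96. ]
topcoaster 5315 [573.5 184.4] [64.2 64.1] 85.38 z [93.9 94.9 96. ]
t 25.52 tcp [572.1 184.1 199. ] [-1.800e+02 -1.000e-01  1.754e+02] -> tool shift [ -1.    0.5 116. ] turn z rad 0.001
c6 4156 [435.5 215.4] [64.8 65.1] 54.63 z [ 8.   9.4 10.7]
```

Call:
send_rows --pt "-1.4 0.4 35 0 0 0" --pt "0 0 45 0 0 0" --pt "0 0 25 0 0 0" --pt "0 0 10 0 0 0" --pt "0 0 0 0 0 0"

```text
time: 26.15
tool_pos: [573.7, 184.5, 84.6]
tcp_rot: [-180.0, -0.0, 175.3]
ft_force: [-0.1, -0.3, 0.2]
finger_gap: 85.5
grip_force: 0.0
```

Call:
send_rows --pt "0 0 0 0 0 0" --pt "0 0 0 0 0 0" --pt "0 0 0 0 0 0" --pt "0 0 0 0 0 0" --pt "0 0 0 0 0 0" --grip 1

```text
time: 26.78
tool_pos: [574.0, 184.8, 85.0]
tcp_rot: [180.0, 0.0, 175.3]
ft_force: [0.5, 0.2, 0.3]
finger_gap: 60.6
grip_force: 64.6
```

Call:
send_rows --pt "0 0 0 0 0 0" --pt "0 0 -8 0 0 0" --pt "0 0 -15 0 0 0" --pt "0 0 -20 0 0 0" --pt "0 0 -20 0 0 0"

```text
time: 27.4
tool_pos: [574.1, 184.8, 150.0]
tcp_rot: [180.0, 0.1, 175.3]
ft_force: [0.8, 0.1, -1.2]
finger_gap: 60.2
grip_force: 65.8
```

Call:
send_rows --pt "0 0 -20 0 0 0" --pt "0 0 -5 0 0 0" --pt "0 0 0 0 0 0"

```text
time: 27.78
tool_pos: [574.1, 184.7, 173.2]
tcp_rot: [180.0, 0.0, 175.3]
ft_force: [-0.1, -0.5, -1.1]
finger_gap: 60.6
grip_force: 65.8
```

Run:
```python
from h import *
s=snap('wrist','w11.png'); W=cloud(s); held(s,W); delta([*(rec(5)-[.2,.4]),115],185.7)
```

```text
held 14137 [1.49 0.  ] [62.2 64.1] 89.74 z -8.1 x5/95 [-29.7  32.9]
-20 -30.6 33.4 0 -30.5 33.4 20 -29.8 33.4 
t 27.82 tcp [573.6 184.6 172.3] [-180.    -0.   175.3] -> tool shift [ -70.5 -391.6   57.4] turn z rad -0.181
```

Call:
send_rows --pt "-5 -25 0 0 0 0" --pt "-10 -57 0 0 0 0" --pt "-10 -57 5 0 0 0" --pt "-10 -57 10 0 0 0" --pt "-10 -57 10 0 0 0"

```text
time: 28.45
tool_pos: [597.3, -72.7, 146.2]
tcp_rot: [180.0, -0.1, 175.3]
ft_force: [0.9, -0.1, -1.3]
finger_gap: 60.2
grip_force: 65.8
```

Call:
send_rows --pt "-10 -57 10 0 0 0" --pt "-10 -50 10 0 0 0" --pt "-6 -25 10 0 0 0" --pt "0 -6.6 2 0 0 -0.09" --pt "0 0 0 0 0 -0.091"

```text
time: 29.08
tool_pos: [611.3, -212.0, 113.5]
tcp_rot: [179.9, -0.2, -174.2]
ft_force: [0.4, -0.8, -0.2]
finger_gap: 60.4
grip_force: 65.8
```

Call:
send_rows --pt "0 0 0 0 0 0" --pt "0 0 0 0 0 0"

```text
time: 29.32
tool_pos: [612.3, -211.0, 115.1]
tcp_rot: [180.0, -0.1, -174.4]
ft_force: [-0.3, -0.5, -2.5]
finger_gap: 60.6
grip_force: 65.8
```

Run:
```python
from h import *
s=snap('wrist','w12.png'); W=cloud(s); held(s,W); recs(clean(W)); delta([*(rec(5)-[.2,.4]),36],185.7)
```

```text
held 5971 [2.71 0.2 ] [62.  63.4] 89.39 z -7.4 x5/95 [-28.1  33.2]
-20 -29.2 33.6 0 -28.6 33.5 20 -28.6 33.6 
rec 1 5709 z 24.1 tilt 0.16 
rec 2 5828 z 24.1 tilt 0.06 
rec 3 5706 z 24.0 tilt 0.03 
rec 4 4396 z 24.2 tilt 0.1 
rec 5 1317 z 24.0 tilt 0.14 
rec 6 4744 z 33.4 tilt 0.11 (array([-7.7, -3.4]), array([72.6, 78.3]), 89.2)
t 29.38 tcp [ 612.4 -211.   115.3] [ 180.    -0.  -174.4] -> tool shift [ 0.6 -0.4 79.3] turn z rad -0.002
```

```bash
sed -i 's/(P\[...,2\]>-15)&(P\[...,2\]<-7)/(P[...,2]>-17)\&(P[...,2]<4)/; s/^    print()$/    k=abs(p[:,1])<25; f=np.linalg.lstsq(np.c_[p[k][:,:2],np.ones(k.sum())],p[k][:,2],rcond=None)[0]; print("plane",f.round(3))/' h.py
python3 - <<'E'
from h import *
s=snap('wrist','w12.png'); W=cloud(s); held(s,W)
E
```

```text
held 15259 [1.64 0.01] [62.1 64.8] 89.76 z -6.9 x5/95 [-29.   33.9]
-20 -30.4 33.9 0 -29.5 34.1 20 -29.7 34.1 plane [ 0.008 -0.    -6.779]
```

Call:
send_rows --pt "-0.4 -0.4 20 0 0 -0.002" --pt "0 0 25 0 0 0" --pt "0 0 20 0 0 0" --pt "0 0 10 0 0 0" --pt "0 0 4 0 0 0"

```text
time: 30.05
tool_pos: [612.7, -211.6, 35.8]
tcp_rot: [180.0, -0.1, -174.2]
ft_force: [-0.2, 0.5, -0.4]
finger_gap: 60.9
grip_force: 65.8
```

Call:
send_rows --pt "0 0 2 0 0 0" --pt "0 0 2 0 0 0" --pt "0 0 0 0 0 0"

```text
time: 30.42
tool_pos: [613.4, -211.9, 33.3]
tcp_rot: [-180.0, 0.0, -174.2]
ft_force: [-0.1, 0.4, -1.2]
finger_gap: 60.5
grip_force: 65.8
```

Call:
send_rows --pt "0 0 2 0 0 0" --pt "0 0 1 0 0 0" --pt "0 0 0 0 0 0"

```text
time: 30.8
tool_pos: [613.0, -211.7, 29.6]
tcp_rot: [180.0, -0.0, -174.2]
ft_force: [0.1, 1.0, -1.6]
finger_gap: 60.6
grip_force: 65.8
```

Call:
send_rows --pt "0 0 1 0 0 0" --pt "0 0 1 0 0 0" --pt "0 0 0 0 0 0"

```text
time: 31.18
tool_pos: [613.0, -211.7, 27.6]
tcp_rot: [180.0, -0.0, -174.2]
ft_force: [0.2, -0.3, -1.4]
finger_gap: 60.7
grip_force: 65.8
```

Call:
send_rows --pt "0 0 1 0 0 0" --pt "0 0 0 0 0 0"

```text
time: 31.42
tool_pos: [613.0, -211.7, 26.7]
tcp_rot: [180.0, -0.0, -174.2]
ft_force: [-0.5, -0.2, -1.2]
finger_gap: 61.0
grip_force: 65.8
```

Call:
send_rows --pt "0 0 1 0 0 0" --pt "0 0 0 0 0 0"

```text
time: 31.68
tool_pos: [613.2, -211.8, 26.3]
tcp_rot: [-180.0, 0.0, -174.2]
ft_force: [-1.4, 1.5, 5.1]
finger_gap: 60.7
grip_force: 66.7
```

Call:
send_rows --pt "0 0 0 0 0 0" --pt "0 0 0 0 0 0" --pt "0 0 0 0 0 0" --grip -1

```text
time: 32.05
tool_pos: [613.1, -211.7, 25.7]
tcp_rot: [180.0, -0.0, -174.2]
ft_force: [0.1, -0.7, -0.7]
finger_gap: 85.4
grip_force: 0.0
```

Call:
send_rows --pt "0 0 -15 0 0 0" --pt "0 0 -25 0 0 0" --pt "0 0 -10 0 0 0"

```text
time: 32.42
tool_pos: [614.6, -212.4, 78.8]
tcp_rot: [-179.9, 0.2, -174.2]
ft_force: [0.2, -0.8, 0.5]
finger_gap: 85.3
grip_force: 0.0
```

Call:
send_rows --pt "0 0 0 0 0 0" --pt "0 0 0 0 0 0" --pt "0 0 0 0 0 0" --pt "0 0 0 0 0 0" --pt "0 0 0 0 0 0" --grip 1 --grip_force 90

```text
time: 33.05
tool_pos: [612.9, -211.6, 75.4]
tcp_rot: [180.0, -0.0, -174.2]
ft_force: [-0.3, 0.1, -0.7]
finger_gap: -0.0
grip_force: 0.0
```

Call:
send_rows --pt "0 0 20 0 0 0" --pt "0 0 12 0 0 0" --pt "0 0 6 0 0 0" --pt "0 0 0 0 0 0"

```text
time: 33.55
tool_pos: [612.4, -211.4, 36.7]
tcp_rot: [179.9, -0.1, -174.2]
ft_force: [0.4, 0.4, -0.4]
finger_gap: -0.1
grip_force: 0.0
```

Call:
send_rows --pt "0 0 2 0 0 0" --pt "0 0 2 0 0 0" --pt "0 0 0 0 0 0"

```text
time: 33.92
tool_pos: [613.3, -211.9, 34.2]
tcp_rot: [-180.0, 0.0, -174.2]
ft_force: [0.2, 0.1, -0.2]
finger_gap: 0.3
grip_force: 0.0
```

Call:
send_rows --pt "0 0 3 0 0 0" --pt "0 0 0 0 0 0" --pt "0 0 0 0 0 0"

```text
time: 34.3
tool_pos: [613.5, -211.9, 34.0]
tcp_rot: [-180.0, 0.0, -174.2]
ft_force: [-12.6, 3.7, 21.5]
finger_gap: -0.1
grip_force: 11.0
```

Call:
send_rows --pt "0 0 -20 0 0 0" --pt "0 0 -50 0 0 0" --pt "0 0 -50 0 0 0" --pt "0 30 -30 0 0 0" --pt "0 55 -15 0 0 0" --grip -1

```text
time: 34.92
tool_pos: [605.8, -128.3, 199.6]
tcp_rot: [-179.9, 0.3, -174.4]
ft_force: [0.9, 0.7, -0.0]
finger_gap: 85.0
grip_force: 0.0
```

Call:
send_rows --pt "0 57 0 0 0 0" --pt "0 57 0 0 0 0" --pt "0 57 0 0 0 0" --pt "0 57 0 0 0 0" --pt "0 50 0 0 0 0"

```text
time: 35.55
tool_pos: [576.2, 151.5, 196.8]
tcp_rot: [180.0, 0.1, -174.2]
ft_force: [0.7, -0.7, 0.1]
finger_gap: 85.4
grip_force: 0.0
```

Call:
send_rows --pt "0 30 0 0 0 0" --pt "0 6 0 0 0 0.09" --pt "0 0 0 0 0 0.092" --pt "0 0 0 0 0 0" --pt "0 0 0 0 0 0"

```text
time: 36.17
tool_pos: [572.9, 185.1, 196.2]
tcp_rot: [180.0, 0.0, 175.5]
ft_force: [0.1, 0.6, -0.8]
finger_gap: 85.4
grip_force: 0.0
```

Run:
```python
from h import *
s=snap('wrist','w13.png'); W=clean(cloud(s)); recs(W); zt=caddy(W,573,184.4); delta([573.5,184.4,zt-13],175.3); rep(W,'c6',436,216,70,5,20)
```

```text
rec 3 2335 z 24.4 tilt 0.16 
rec 5 371 z 33.4 tilt 0.94 (array([ 7.6, 27.1]), array([28.3, 72.4]), 64.7)
rec 6 2089 z 33.7 tilt 0.09 (array([-5.2,  0.2]), array([68.4, 82. ]), 85.5)
base 1823 [571.9 184.4] [100.2  97.1] 85.49 z [ 7.4  9.3 10.7]
posts+top 6331 [573.6 184.5] [74.8 75.1] 85.43 z [88.  95.1 96.2]
centre z [94.1 95.2 96.3]
topcoaster 5447 [573.4 184.5] [64.1 64.1] 85.33 z [94.1 95.2 96.3]
t 36.23 tcp [572.9 185.  196.1] [180.    0.  175.4] -> tool shift [ -0.6  -0.6 113.8] turn z rad 0.003
c6 2213 [403.  220.3] [63.7 49.8] 54.57 z [ 7.8  9.4 10.7]
```

Call:
send_rows --pt "-0.6 -0.6 35 0 0 0.003" --pt "0 0 45 0 0 0" --pt "0 0 24 0 0 0" --pt "0 0 9.6 0 0 0" --pt "0 0 0 0 0 0"

```text
time: 36.85
tool_pos: [573.3, 184.4, 82.2]
tcp_rot: [-180.0, -0.0, 175.2]
ft_force: [0.5, -0.3, 0.2]
finger_gap: 85.6
grip_force: 0.0
```

Call:
send_rows --pt "0 0 0 0 0 0" --pt "0 0 0 0 0 0" --pt "0 0 0 0 0 0" --pt "0 0 0 0 0 0" --pt "0 0 0 0 0 0" --grip 1

```text
time: 37.48
tool_pos: [573.4, 184.6, 82.3]
tcp_rot: [180.0, 0.0, 175.2]
ft_force: [0.5, 0.6, -0.4]
finger_gap: 60.3
grip_force: 96.8
```

Call:
send_rows --pt "0 0 0 0 0 0" --pt "0 0 -8 0 0 0" --pt "0 0 -15 0 0 0" --pt "0 0 -20 0 0 0" --pt "0 0 -20 0 0 0"

```text
time: 38.1
tool_pos: [573.6, 184.7, 147.4]
tcp_rot: [180.0, 0.1, 175.2]
ft_force: [0.4, 1.0, -0.2]
finger_gap: 60.4
grip_force: 98.3
```

Call:
send_rows --pt "0 0 -20 0 0 0" --pt "0 0 -5 0 0 0" --pt "0 0 0 0 0 0"

```text
time: 38.48
tool_pos: [573.5, 184.6, 170.6]
tcp_rot: [180.0, 0.0, 175.2]
ft_force: [1.1, 0.9, -1.4]
finger_gap: 61.0
grip_force: 98.3
```

Run:
```python
from h import *
s=snap('wrist','w14.png'); W=cloud(s); held(s,W); delta([*(rec(4)-[.2,.4]),115],185.7)
```

```text
held 15658 [0.74 0.  ] [64.7 62. ] 0.0 z -10.8 x5/95 [-30.6  32.7]
-20 -31.4 32.9 0 -31.6 32.9 20 -31.2 33.1 plane [ 1.2000e-02  1.0000e-03 -1.0716e+01]
t 38.52 tcp [573.  184.5 169.7] [-180.    -0.   175.2] -> tool shift [ -88.6 -481.7   54.7] turn z rad -0.183
```

Call:
send_rows --pt "-5 -25 0 0 0 0" --pt "-10 -57 0 0 0 0" --pt "-10 -57 0 0 0 0" --pt "-10 -57 0 0 0 0" --pt "-10 -57 0 0 0 0"

```text
time: 39.15
tool_pos: [596.2, -73.0, 168.8]
tcp_rot: [180.0, -0.1, 175.2]
ft_force: [0.6, 0.0, -0.8]
finger_gap: 60.3
grip_force: 98.3
```

Call:
send_rows --pt "-10 -57 10 0 0 0" --pt "-10 -57 10 0 0 0" --pt "-10 -50 10 0 0 0" --pt "-9 -40 10 0 0 0" --pt "-4.6 -24.7 10 0 0 -0.09"

```text
time: 39.78
tool_pos: [620.2, -304.8, 118.0]
tcp_rot: [179.9, -0.1, -179.7]
ft_force: [-0.5, 0.9, -0.9]
finger_gap: 60.7
grip_force: 98.3
```

Call:
send_rows --pt "0 0 5 0 0 -0.093" --pt "0 0 0 0 0 0" --pt "0 0 0 0 0 0"

```text
time: 40.15
tool_pos: [621.0, -302.3, 114.7]
tcp_rot: [180.0, -0.0, -174.4]
ft_force: [-0.1, -0.5, -0.6]
finger_gap: 60.4
grip_force: 98.3
```

Run:
```python
from h import *
s=snap('wrist','w15.png'); W=cloud(s); held(s,W); recs(clean(W)); delta([*(rec(4)-[.2,.4]),35],185.7)
```

```text
held 15744 [1.35 0.01] [62.  64.6] 90.0 z -9.4 x5/95 [-29.9  33.4]
-20 -31.0 33.7 0 -30.6 33.7 20 -30.8 33.6 plane [ 0.01   0.    -9.285]
rec 1 5916 z 24.1 tilt 0.1 
rec 2 5728 z 24.0 tilt 0.04 
rec 3 5237 z 23.9 tilt 0.1 
rec 4 1395 z 24.0 tilt 0.33 
rec 5 4736 z 33.4 tilt 0.1 (array([-8. , -1.1]), array([64.8, 79.4]), 89.6)
rec 6 4376 z 33.2 tilt 0.04 (array([-4.7, -6.5]), array([79.3, 80.8]), 87.7)
t 40.2 tcp [ 621.3 -302.3  115.1] [ 180.    -0.  -174.4] -> tool shift [ 0.4 -0.6 80.1] turn z rad -0.001
```

Call:
send_rows --pt "-0.2 -0.6 20 0 0 -0.001" --pt "0 0 25 0 0 0" --pt "0 0 20 0 0 0" --pt "0 0 10 0 0 0" --pt "0 0 5 0 0 0"

```text
time: 40.83
tool_pos: [621.3, -303.2, 34.3]
tcp_rot: [180.0, -0.0, -174.3]
ft_force: [0.2, 0.2, 0.1]
finger_gap: 60.3
grip_force: 98.4
```

Call:
send_rows --pt "0 0 2 0 0 0" --pt "0 0 2 0 0 0" --pt "0 0 0 0 0 0"

```text
time: 41.2
tool_pos: [621.9, -303.6, 31.7]
tcp_rot: [-180.0, 0.0, -174.3]
ft_force: [0.2, -0.3, -1.4]
finger_gap: 60.3
grip_force: 98.4
```

Call:
send_rows --pt "0 0 1.5 0 0 0" --pt "0 0 1.5 0 0 0" --pt "0 0 0 0 0 0"

```text
time: 41.58
tool_pos: [621.4, -303.3, 27.9]
tcp_rot: [180.0, -0.0, -174.3]
ft_force: [-0.0, 1.2, -0.4]
finger_gap: 59.9
grip_force: 98.4
```

Call:
send_rows --pt "0 0 1.5 0 0 0" --pt "0 0 0 0 0 0"

```text
time: 41.82
tool_pos: [621.4, -303.3, 26.5]
tcp_rot: [180.0, -0.0, -174.3]
ft_force: [-0.6, 1.1, -0.9]
finger_gap: 60.5
grip_force: 98.4
```

Call:
send_rows --pt "0 0 1 0 0 0" --pt "0 0 0 0 0 0"

```text
time: 42.08
tool_pos: [621.5, -303.4, 25.6]
tcp_rot: [180.0, -0.0, -174.3]
ft_force: [-0.2, -0.7, -0.7]
finger_gap: 60.2
grip_force: 98.4
```

Coaster is in the recess by 3+ mm; release and press.

Call:
send_rows --pt "0 0 0.5 0 0 0" --pt "0 0 0 0 0 0"

```text
time: 42.32
tool_pos: [621.6, -303.4, 25.2]
tcp_rot: [-180.0, 0.0, -174.3]
ft_force: [-0.0, -0.4, 0.0]
finger_gap: 60.1
grip_force: 98.4
```

Call:
send_rows --pt "0 0 0 0 0 0" --pt "0 0 0 0 0 0" --pt "0 0 0 0 0 0" --grip -1

```text
time: 42.7
tool_pos: [621.6, -303.5, 25.3]
tcp_rot: [-180.0, 0.0, -174.3]
ft_force: [0.1, -0.1, -0.1]
finger_gap: 85.5
grip_force: 0.0
```

Call:
send_rows --pt "0 0 -15 0 0 0" --pt "0 0 -25 0 0 0" --pt "0 0 -10 0 0 0"

```text
time: 43.08
tool_pos: [623.0, -304.2, 78.5]
tcp_rot: [-179.9, 0.2, -174.3]
ft_force: [-0.3, 0.2, 0.5]
finger_gap: 85.3
grip_force: 0.0
```

Call:
send_rows --pt "0 0 0 0 0 0" --pt "0 0 0 0 0 0" --pt "0 0 0 0 0 0" --pt "0 0 0 0 0 0" --pt "0 0 0 0 0 0" --grip 1

```text
time: 43.7
tool_pos: [621.4, -303.3, 74.8]
tcp_rot: [180.0, -0.0, -174.3]
ft_force: [-0.4, 0.3, -0.4]
finger_gap: -0.0
grip_force: 0.0
```

Call:
send_rows --pt "0 0 20 0 0 0" --pt "0 0 12 0 0 0" --pt "0 0 6 0 0 0" --pt "0 0 0 0 0 0"

```text
time: 44.2
tool_pos: [620.9, -303.0, 36.0]
tcp_rot: [179.9, -0.1, -174.3]
ft_force: [-0.5, 0.5, 0.6]
finger_gap: -0.1
grip_force: 0.0
```

Call:
send_rows --pt "0 0 2 0 0 0" --pt "0 0 2 0 0 0" --pt "0 0 0 0 0 0"

```text
time: 44.58
tool_pos: [622.0, -303.7, 34.1]
tcp_rot: [-180.0, 0.1, -174.3]
ft_force: [-0.9, -0.0, 2.9]
finger_gap: -0.1
grip_force: 1.8
```

Call:
send_rows --pt "0 0 1.5 0 0 0" --pt "0 0 0 0 0 0"

```text
time: 44.82
tool_pos: [622.1, -303.7, 34.0]
tcp_rot: [-180.0, 0.1, -174.3]
ft_force: [-7.2, 3.5, 13.6]
finger_gap: -0.0
grip_force: 6.9
```

Call:
send_rows --pt "0 0 -20 0 0 0" --pt "0 0 -50 0 0 0" --pt "0 0 -50 0 0 0" --pt "0 30 -30 0 0 0" --pt "0 57 -15 0 0 0" --grip -1

```text
time: 45.45
tool_pos: [614.0, -218.2, 200.8]
tcp_rot: [-179.8, 0.3, -174.4]
ft_force: [0.5, 0.6, 0.4]
finger_gap: 85.2
grip_force: 0.0
```

Call:
send_rows --pt "0 57 0 0 0 0" --pt "0 57 0 0 0 0" --pt "0 57 0 0 0 0" --pt "0 57 0 0 0 0" --pt "0 57 0 0 0 0"

```text
time: 46.08
tool_pos: [584.2, 68.5, 197.9]
tcp_rot: [-180.0, 0.1, -174.3]
ft_force: [0.5, -0.2, -0.4]
finger_gap: 85.5
grip_force: 0.0
```

Call:
send_rows --pt "0 57 0 0 0 0" --pt "0 40 0 0 0 0" --pt "0 21 0 0 0 0.09" --pt "0 0 0 0 0 0.094" --pt "0 0 0 0 0 0"

```text
time: 46.7
tool_pos: [572.6, 184.5, 197.6]
tcp_rot: [180.0, 0.1, 175.3]
ft_force: [-0.5, 0.1, -0.4]
finger_gap: 85.2
grip_force: 0.0
```

Call:
send_rows --pt "0 0 0 0 0 0"

```text
time: 46.82
tool_pos: [572.7, 183.9, 197.2]
tcp_rot: [180.0, 0.0, 175.3]
ft_force: [-1.0, -0.5, -0.2]
finger_gap: 85.3
grip_force: 0.0
```

Run:
```python
from h import *
s=snap('wrist','w16.png'); W=clean(cloud(s)); recs(W); zt=caddy(W,573,184.4); delta([573.5,184.4,82.5],175.3); rep(W,'c6',400,220,70,5,20)
```

```text
rec 3 2330 z 24.4 tilt 0.05 
rec 5 476 z 33.6 tilt 0.42 (array([ 7.3, 31.6]), array([41.1, 71. ]), 63.4)
rec 6 2086 z 33.7 tilt 0.08 (array([-8.6,  0.2]), array([80.7, 78. ]), 1.6)
base 1916 [571.2 184.5] [100.1  95.8] 85.31 z [ 7.3  9.3 10.7]
posts+top 6177 [573.6 184.5] [74.7 75.3] 85.41 z [88.1 94.4 95.5]
centre z [93.3 94.5 95.6]
topcoaster 5332 [573.1 184.6] [64.1 63.9] 85.48 z [93.4 94.5 95.6]
t 46.88 tcp [572.7 183.8 197.1] [180.    0.  175.3] -> tool shift [ -0.6   0.7 114.6] turn z rad -0.001
c6 2226 [403.1 220.1] [64.1 49.7] 55.0 z [ 7.9  9.4 10.7]
```

Call:
send_rows --pt "-0.6 0.7 35 0 0 0" --pt "0 0 45 0 0 0" --pt "0 0 25 0 0 0" --pt "0 0 10 0 0 0" --pt "0 0 0 0 0 0"

```text
time: 47.5
tool_pos: [573.1, 184.5, 81.7]
tcp_rot: [-180.0, -0.0, 175.2]
ft_force: [0.2, -0.6, 0.3]
finger_gap: 85.5
grip_force: 0.0
```

Call:
send_rows --pt "0 0 0 0 0 0" --pt "0 0 0 0 0 0" --pt "0 0 0 0 0 0" --pt "0 0 0 0 0 0" --pt "0 0 0 0 0 0" --grip 1

```text
time: 48.12
tool_pos: [573.3, 184.8, 81.9]
tcp_rot: [180.0, 0.0, 175.2]
ft_force: [-0.4, -0.9, 0.4]
finger_gap: 60.3
grip_force: 96.7
```

Call:
send_rows --pt "0 0 0 0 0 0" --pt "0 0 -8 0 0 0" --pt "0 0 -15 0 0 0" --pt "0 0 -20 0 0 0" --pt "0 0 -20 0 0 0"

```text
time: 48.75
tool_pos: [573.4, 184.9, 146.8]
tcp_rot: [180.0, 0.0, 175.2]
ft_force: [0.1, -0.7, -1.6]
finger_gap: 60.4
grip_force: 98.4
```

Call:
send_rows --pt "0 0 -20 0 0 0" --pt "0 0 -5 0 0 0" --pt "0 0 0 0 0 0"

```text
time: 49.12
tool_pos: [573.3, 184.8, 170.1]
tcp_rot: [180.0, 0.0, 175.2]
ft_force: [0.5, 0.4, -1.2]
finger_gap: 60.3
grip_force: 98.4
```

Run:
```python
from h import *
s=snap('wrist','w17.png'); W=cloud(s); held(s,W); delta([*(rec(3)-[.2,.4]),115],185.7)
```

```text
held 15589 [ 0.57 -0.  ] [62.  64.9] 89.99 z -10.5 x5/95 [-30.8  32.6]
-20 -31.8 32.8 0 -31.8 32.8 20 -31.6 32.8 plane [ 1.0000e-02  1.0000e-03 -1.0384e+01]
t 49.17 tcp [572.9 184.7 169.2] [-180.    -0.   175.2] -> tool shift [  27.4 -316.3   54.3] turn z rad -0.183
```

Call:
send_rows --pt "2 -25 0 0 0 0" --pt "5 -57 0 0 0 0" --pt "5 -57 0 0 0 0" --pt "5 -57 10 0 0 0" --pt "5 -57 12 0 0 0"

```text
time: 49.8
tool_pos: [529.1, -67.1, 146.6]
tcp_rot: [180.0, -0.0, 175.2]
ft_force: [0.9, -0.7, -0.4]
finger_gap: 60.3
grip_force: 98.4
```

Call:
send_rows --pt "4 -45 15 0 0 0" --pt "1.4 -18.3 12 0 0 -0.09" --pt "0 0 5 0 0 -0.093" --pt "0 0 0 0 0 0" --pt "0 0 0 0 0 0"

```text
time: 50.42
tool_pos: [519.2, -127.8, 115.4]
tcp_rot: [180.0, -0.0, -174.4]
ft_force: [1.2, 0.3, -0.4]
finger_gap: 60.0
grip_force: 98.4
```

Run:
```python
from h import *
s=snap('wrist','w18.png'); W=cloud(s); held(s,W); recs(clean(W)); delta([*(rec(3)-[.2,.4]),35],185.7)
```

```text
held 15672 [1.31 0.01] [62.  64.7] 89.93 z -9.3 x5/95 [-30.1  33.3]
-20 -30.8 33.4 0 -30.9 33.5 20 -31.0 33.6 plane [ 8.000e-03  2.000e-03 -9.195e+00]
rec 1 4078 z 24.2 tilt 0.06 
rec 2 4395 z 24.2 tilt 0.1 
rec 3 1441 z 24.1 tilt 0.08 
rec 4 2137 z 33.6 tilt 0.12 (array([-4.3,  7.4]), array([62.4, 83.7]), 4.8)
rec 6 893 z 33.4 tilt 0.08 (array([23.5, -0.3]), array([63.6, 21.3]), 89.9)
t 50.48 tcp [ 519.5 -127.8  115.7] [ 180.    -0.  -174.4] -> tool shift [ 0.4 -0.4 80.7] turn z rad -0.001
```

Call:
send_rows --pt "-0.2 -0.5 20 0 0 -0.001" --pt "0 0 25 0 0 0" --pt "0 0 20 0 0 0" --pt "0 0 10 0 0 0" --pt "0 0 5 0 0 0"

```text
time: 51.1
tool_pos: [519.8, -128.4, 35.6]
tcp_rot: [180.0, -0.0, -174.3]
ft_force: [-0.6, -0.1, -0.6]
finger_gap: 60.6
grip_force: 98.4
```

Call:
send_rows --pt "0 0 2 0 0 0" --pt "0 0 2 0 0 0" --pt "0 0 0 0 0 0"

```text
time: 51.48
tool_pos: [519.9, -128.7, 32.1]
tcp_rot: [-180.0, 0.0, -174.3]
ft_force: [-1.0, 1.0, -0.4]
finger_gap: 60.2
grip_force: 98.4
```

Call:
send_rows --pt "0 0 1.5 0 0 0" --pt "0 0 1.5 0 0 0" --pt "0 0 0 0 0 0"

```text
time: 51.85
tool_pos: [519.5, -128.6, 28.5]
tcp_rot: [180.0, -0.0, -174.3]
ft_force: [-0.0, 0.3, -1.9]
finger_gap: 60.2
grip_force: 98.4
```

Call:
send_rows --pt "0 0 1.5 0 0 0" --pt "0 0 0 0 0 0"

```text
time: 52.1
tool_pos: [519.5, -128.6, 27.0]
tcp_rot: [180.0, -0.0, -174.3]
ft_force: [-1.0, 0.2, -1.1]
finger_gap: 60.5
grip_force: 98.4
```

Call:
send_rows --pt "0 0 1 0 0 0" --pt "0 0 0 0 0 0"

```text
time: 52.35
tool_pos: [519.6, -128.6, 26.1]
tcp_rot: [180.0, -0.0, -174.3]
ft_force: [-0.7, -0.2, -1.7]
finger_gap: 60.2
grip_force: 98.4
```

Call:
send_rows --pt "0 0 0.9 0 0 0" --pt "0 0 0 0 0 0"

```text
time: 52.6
tool_pos: [519.7, -128.6, 25.3]
tcp_rot: [180.0, 0.0, -174.3]
ft_force: [-0.1, 0.1, -0.7]
finger_gap: 60.3
grip_force: 98.4
```

Call:
send_rows --pt "0 0 0 0 0 0" --pt "0 0 0 0 0 0" --pt "0 0 0 0 0 0" --grip -1

```text
time: 52.98
tool_pos: [519.8, -128.7, 25.4]
tcp_rot: [-180.0, 0.0, -174.3]
ft_force: [0.1, 0.8, 0.2]
finger_gap: 85.3
grip_force: 0.0
```

Call:
send_rows --pt "0 0 -15 0 0 0" --pt "0 0 -25 0 0 0" --pt "0 0 -10 0 0 0"

```text
time: 53.35
tool_pos: [521.1, -129.1, 78.0]
tcp_rot: [-179.9, 0.2, -174.3]
ft_force: [0.2, 0.2, -0.0]
finger_gap: 85.5
grip_force: 0.0
```

Call:
send_rows --pt "0 0 0 0 0 0" --pt "0 0 0 0 0 0" --pt "0 0 0 0 0 0" --pt "0 0 0 0 0 0" --pt "0 0 0 0 0 0" --grip 1

```text
time: 53.98
tool_pos: [519.4, -128.5, 74.9]
tcp_rot: [180.0, -0.0, -174.3]
ft_force: [-0.4, 0.3, -0.2]
finger_gap: -0.0
grip_force: 0.0
```

Call:
send_rows --pt "0 0 20 0 0 0" --pt "0 0 12 0 0 0" --pt "0 0 6 0 0 0" --pt "0 0 0 0 0 0"

```text
time: 54.48
tool_pos: [519.3, -128.5, 36.8]
tcp_rot: [180.0, -0.1, -174.3]
ft_force: [-0.5, 0.2, 0.6]
finger_gap: 0.2
grip_force: 0.0
```

Call:
send_rows --pt "0 0 2 0 0 0" --pt "0 0 2 0 0 0" --pt "0 0 0 0 0 0"

```text
time: 54.85
tool_pos: [520.2, -128.8, 34.1]
tcp_rot: [-180.0, 0.1, -174.3]
ft_force: [0.0, 0.6, 4.6]
finger_gap: 0.1
grip_force: 2.4
```

Call:
send_rows --pt "0 0 2 0 0 0" --pt "0 0 0 0 0 0"

```text
time: 55.1
tool_pos: [520.2, -128.8, 34.0]
tcp_rot: [-180.0, 0.0, -174.3]
ft_force: [-12.2, 3.3, 25.5]
finger_gap: -0.1
grip_force: 12.3
```

Call:
send_rows --pt "0 0 -20 0 0 0" --pt "0 0 -50 0 0 0" --pt "0 0 -50 0 0 0" --pt "-7 25 -30 0 0 0" --pt "-15 57 -15 0 0 0" --grip -1

```text
time: 55.72
tool_pos: [534.7, -45.9, 199.2]
tcp_rot: [-179.9, 0.2, -174.5]
ft_force: [1.4, -0.3, -0.0]
finger_gap: 85.2
grip_force: 0.0
```

Call:
send_rows --pt "-15 57 0 0 0 0" --pt "-15 57 0 0 0 0" --pt "-15 55 0 0 0 0" --pt "-13 40 0 0 0 0" --pt "-4 15 0 0 0 0.09"

```text
time: 56.35
tool_pos: [572.6, 187.0, 196.1]
tcp_rot: [180.0, 0.0, -179.4]
ft_force: [0.4, -0.3, -0.2]
finger_gap: 85.2
grip_force: 0.0
```

Call:
send_rows --pt "0 0 0 0 0 0.094" --pt "0 0 0 0 0 0" --pt "0 0 0 0 0 0"

```text
time: 56.72
tool_pos: [572.6, 184.0, 196.3]
tcp_rot: [-180.0, 0.0, 175.3]
ft_force: [-0.2, -0.2, 0.6]
finger_gap: 85.5
grip_force: 0.0
```

Run:
```python
from h import *
s=snap('wrist','w19.png'); W=clean(cloud(s)); recs(W); zt=caddy(W,573,184.4); delta([573.3,184.4,82],175.3); rep(W,'c6',400,220,70,5,20)
```

```text
rec 3 2419 z 33.8 tilt 0.0 (array([-5.8,  5.7]), array([ 74.1, 112.3]), 69.4)
rec 5 440 z 33.5 tilt 0.85 (array([-5. , 29.9]), array([41.5, 87.2]), 74.2)
rec 6 2099 z 33.7 tilt 0.06 (array([-6.8, -3.1]), array([77. , 72.1]), 0.1)
base 1980 [572.1 184.4] [100.1  96. ] 85.35 z [ 7.7  9.3 10.7]
posts+top 5440 [573.4 184.5] [75.  74.9] 85.42 z [85.2 86.6 88.6]
centre z [84.9 86.5 87.6]
topcoaster 5319 [573.4 184.5] [75.  74.9] 85.42 z [85.3 86.6 88.6]
t 56.77 tcp [572.6 183.9 196.3] [180.    0.  175.3] -> tool shift [ -0.6   0.5 114.3] turn z rad -0.001
c6 2230 [403.  220.4] [63.7 50.1] 54.38 z [ 7.9  9.3 10.7]
```

Run:
```python
import cv2
i=cv2.imread('pics/w19.png'); a=cv2.imread('pics/w16.png')
c=lambda x: cv2.convertScaleAbs(cv2.resize(x[110:260,250:400],None,fx=2.6,fy=2.6,interpolation=cv2.INTER_CUBIC),alpha=2)
cv2.imwrite('pics/cad.png',cv2.hconcat([c(a),c(i)]))
```

```text
(no output)
```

View pics/cad.png

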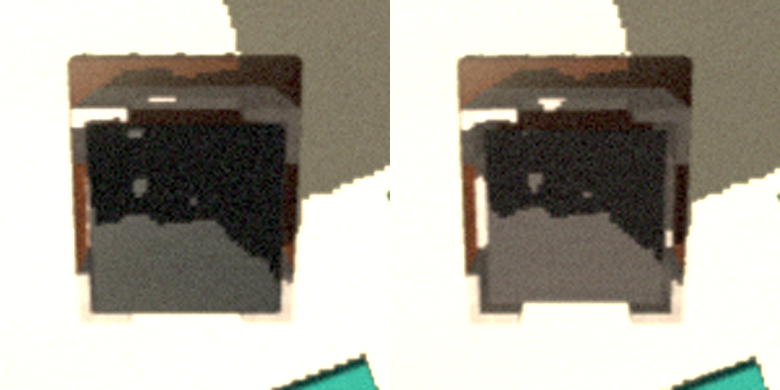

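Run:
```python
import cv2,numpy as np
for f in ('w6','w10','w13','w16','w19'):
  i=cv2.imread(f'pics/{f}.png'); print(f,i[210:222,295:330].reshape(-1,3).mean(0).round(1), i[150:160,290:350].reshape(-1,3).mean(0).round(1))
from h import *
s=snap('wrist'); W=clean(cloud(s))
a=np.radians(-4.6); P=W[...,:2]-[573.3,184.4]; X=P[...,0]*np.cos(a)+P[...,1]*np.sin(a); Y=-P[...,0]*np.sin(a)+P[...,1]*np.cos(a)
k=(abs(W[...,2]-86.3)<1.5); m=k&(abs(Y)<12);print('X ext',X[m&(abs(X)<45)].min(),X[m&(abs(X)<45)].max()); m=k&(abs(X)<12);print('Y ext',Y[m&(abs(Y)<45)].min(),Y[m&(abs(Y)<45)].max())
rep(W,'c6',402,220,60,5,20); print('t',r.sense()['time'])
```

```text
w6 [39.4 43.9 45.3] [21.8 25.5 28.1]
w10 [39.8 44.2 45.5] [26.8 31.3 35.4]
w13 [39.3 43.6 44.9] [25.  29.9 34.9]
w16 [39.3 43.8 45. ] [25.  30.3 36.6]
w19 [46.1 51.5 56.6] [27.2 33.4 41.6]
X ext -30.094310814911818 30.665251835367
Y ext -29.944408159199796 30.092617647457796
c6 2234 [403.  220.1] [64.2 49.9] 54.82 z [ 7.8  9.4 10.7]
t 56.825
```

Right crop: what shows in the caddy now is the brownish follower plate (60×60 mm, z 86.5, not slate), so the caddy held four and is empty. Now coaster_6, which was knocked to about (403,220).

Call:
send_rows --pt "25 4 0 0 0 0" --pt "55 8 0 0 0 0" --pt "55 8 0 0 0 0" --pt "30 4 0 0 0 0" --pt "7.5 0 0 0 0 0.172"

```text
time: 57.45
tool_pos: [401.2, 222.9, 196.5]
tcp_rot: [180.0, 0.0, 165.3]
ft_force: [-0.2, -0.9, 0.3]
finger_gap: 85.2
grip_force: 0.0
```

Call:
send_rows --pt "0 0 0 0 0 0.18" --pt "0 0 0 0 0 0.18" --pt "0 0 0 0 0 0" --pt "0 0 0 0 0 0"

```text
time: 57.95
tool_pos: [402.8, 222.5, 196.4]
tcp_rot: [180.0, 0.0, 145.0]
ft_force: [-0.6, 0.7, 0.3]
finger_gap: 85.3
grip_force: 0.0
```

Run:
```python
from h import *
s=snap('wrist','w20.png'); W=clean(cloud(s)); m=rep(W,'c6',400,221,65,5,20); print(s['img'][m].mean(0))
rep(W,'c6b',400,221,65,7.5,12)
delta([400,221,100],144.8); print(r.sense()['joint_pos'].round(1))
```

```text
c6 3172 [396.3 223.9] [64.1 63.3] 55.0 z [ 8.3  9.5 10.7]
[40.95271122 46.40447667 48.30453972]
c6b 3159 [396.2 223.9] [63.8 63.2] 55.08 z [ 8.3  9.5 10.7]
t 58.0 tcp [402.8 222.5 196.3] [180.    0.  144.9] -> tool shift [ 1.4 -2.8 96.3] turn z rad 0.002
[ 22.5 -13.7 109.3   0.   84.4 -32.4]
```

View pics/w20.png

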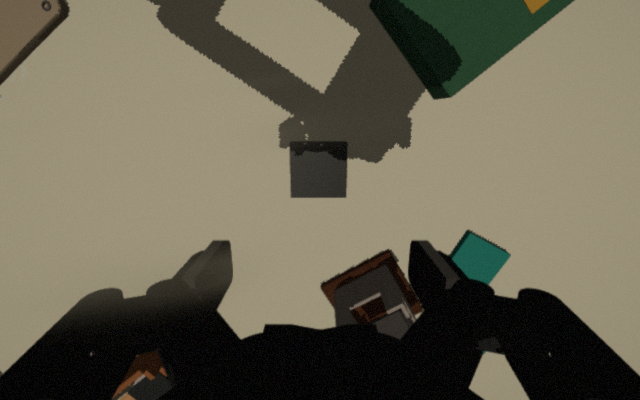

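The dark slate at (319,170) is coaster_6 (z 9.5, 64 mm, yaw 55°); turquoise at (480,258) is not meant. Descending.

Call:
send_rows --pt "6.2 -2.6 50 0 0 0.002" --pt "0 0 55 0 0 0" --pt "0 0 50 0 0 0" --pt "0 0 28 0 0 0" --pt "0 0 8 0 0 0"

```text
time: 58.62
tool_pos: [394.5, 223.3, 3.2]
tcp_rot: [-179.8, -0.1, 144.7]
ft_force: [-0.0, -1.1, 0.6]
finger_gap: 85.2
grip_force: 0.0
```

Call:
send_rows --pt "0 0 0 0 0 0" --pt "0 0 4 0 0 0" --pt "0 0 2 0 0 0" --pt "0 0 0 0 0 0"

```text
time: 59.12
tool_pos: [396.5, 224.2, -0.2]
tcp_rot: [180.0, 0.0, 144.6]
ft_force: [0.3, 0.9, 0.2]
finger_gap: 85.4
grip_force: 0.0
```

Call:
send_rows --pt "0 0 1 0 0 0" --pt "0 0 0 0 0 0" --pt "0 0 0 0 0 0" --pt "0 0 0 0 0 0" --pt "0 0 0 0 0 0" --grip 1

```text
time: 59.75
tool_pos: [396.6, 224.3, -0.6]
tcp_rot: [180.0, 0.0, 144.6]
ft_force: [-5.3, -1.8, 12.6]
finger_gap: 60.6
grip_force: 95.2
```

Call:
send_rows --pt "0 0 0 0 0 0" --pt "0 0 -8 0 0 0" --pt "0 0 -20 0 0 0" --pt "0 0 -40 0 0 0" --pt "0 0 -50 0 0 0"

```text
time: 60.38
tool_pos: [395.0, 223.5, 116.6]
tcp_rot: [-179.9, -0.1, 144.6]
ft_force: [0.3, 0.3, 0.2]
finger_gap: 60.5
grip_force: 97.3
```

Call:
send_rows --pt "0 0 -50 0 0 -0.1" --pt "0 0 -10 0 0 -0.16" --pt "0 0 0 0 0 -0.16" --pt "0 0 0 0 0 -0.16" --pt "0 0 0 0 0 -0.136"

```text
time: 61.0
tool_pos: [396.0, 224.0, 176.4]
tcp_rot: [-180.0, -0.0, -174.1]
ft_force: [-0.0, 0.1, -0.6]
finger_gap: 60.2
grip_force: 97.4
```

Call:
send_rows --pt "0 0 0 0 0 0"

```text
time: 61.12
tool_pos: [396.0, 224.0, 176.4]
tcp_rot: [-180.0, -0.0, -174.4]
ft_force: [0.8, -0.1, -1.5]
finger_gap: 60.1
grip_force: 97.4
```

Run:
```python
from h import *
s=snap('wrist','w21.png'); W=cloud(s); held(s,W); delta([*(rec(2)-[.2,.4]),115],185.7)
```

```text
held 15593 [ 0.01 -0.01] [62.  64.8] 89.98 z -9.9 x5/95 [-31.2  32.1]
-20 -32.0 32.1 0 -31.9 32.2 20 -32.0 32.4 plane [ 9.000e-03  1.000e-03 -9.803e+00]
t 61.17 tcp [396.  224.  176.4] [-180.    -0.  -174.5] -> tool shift [ -89.4 -454.3   61.4] turn z rad -0.004
```

Call:
send_rows --pt "-5 -25 0 0 0 0" --pt "-11 -57 0 0 0 0" --pt "-11 -57 0 0 0 0" --pt "-11 -57 0 0 0 0" --pt "-11 -57 5 0 0 0"

```text
time: 61.8
tool_pos: [470.4, -24.8, 172.0]
tcp_rot: [-180.0, 0.1, -174.6]
ft_force: [2.0, -0.1, -1.5]
finger_gap: 60.3
grip_force: 97.4
```

Call:
send_rows --pt "-11 -57 10 0 0 0" --pt "-11 -57 12 0 0 0" --pt "-11 -50 14 0 0 0" --pt "-7.4 -37.3 12 0 0 -0.004" --pt "0 0 8 0 0 0"

```text
time: 62.42
tool_pos: [529.5, -221.7, 114.4]
tcp_rot: [-180.0, -0.0, -174.5]
ft_force: [-0.4, 0.6, -1.6]
finger_gap: 60.8
grip_force: 97.5
```

Call:
send_rows --pt "0 0 0 0 0 0" --pt "0 0 0 0 0 0"

```text
time: 62.68
tool_pos: [529.8, -218.2, 115.7]
tcp_rot: [180.0, 0.0, -174.1]
ft_force: [-0.2, 0.2, -0.9]
finger_gap: 60.6
grip_force: 97.5
```

Run:
```python
from h import *
s=snap('wrist','w22.png'); W=cloud(s); held(s,W); recs(clean(W)); delta([*(rec(2)-[.2,.4]),35],185.7)
```

```text
held 15617 [0.04 0.01] [62.  64.9] 89.98 z -9.6 x5/95 [-31.1  32.2]
-20 -31.6 32.3 0 -32.4 32.4 20 -31.8 32.4 plane [ 1.000e-02  1.000e-03 -9.474e+00]
rec 1 4407 z 24.2 tilt 0.07 
rec 2 1755 z 24.0 tilt 0.2 
rec 3 4734 z 33.4 tilt 0.08 (array([-3.3,  4.8]), array([71.2, 78.5]), 3.6)
rec 4 434 z 33.4 tilt 0.15 (array([-12.2,   3.2]), array([81.2, 40.7]), 64.3)
rec 5 658 z 34.1 tilt 1.61 (array([23.9, -0.5]), array([14.6, 63.4]), 0.7)
rec 6 352 z 33.3 tilt 0.05 (array([-8.4, -5.5]), array([38.8, 87. ]), 32.9)
t 62.73 tcp [ 530.  -218.3  116. ] [-180.     0.  -174.1] -> tool shift [ 1.9 -1.2 81. ] turn z rad 0.003
```

Call:
send_rows --pt "2.4 -1.4 20 0 0 0.003" --pt "0 0 25 0 0 0" --pt "0 0 20 0 0 0" --pt "0 0 10 0 0 0" --pt "0 0 5 0 0 0"

```text
time: 63.35
tool_pos: [527.1, -220.7, 34.5]
tcp_rot: [180.0, -0.0, -174.3]
ft_force: [0.1, 1.0, -1.4]
finger_gap: 60.2
grip_force: 97.5
```

Call:
send_rows --pt "0 0 2 0 0 0" --pt "0 0 2 0 0 0" --pt "0 0 0 0 0 0"

```text
time: 63.72
tool_pos: [527.8, -221.1, 31.7]
tcp_rot: [-180.0, 0.0, -174.3]
ft_force: [1.3, 0.1, -1.0]
finger_gap: 60.5
grip_force: 97.5
```

Call:
send_rows --pt "0 0 1.5 0 0 0" --pt "0 0 1.5 0 0 0" --pt "0 0 0 0 0 0"

```text
time: 64.1
tool_pos: [527.3, -220.8, 28.1]
tcp_rot: [180.0, -0.0, -174.3]
ft_force: [-0.9, -0.7, -0.8]
finger_gap: 60.5
grip_force: 97.5
```

Call:
send_rows --pt "0 0 1.5 0 0 0" --pt "0 0 0 0 0 0"

```text
time: 64.35
tool_pos: [527.3, -220.9, 26.6]
tcp_rot: [180.0, -0.0, -174.3]
ft_force: [-0.2, 0.6, -0.2]
finger_gap: 60.3
grip_force: 97.5
```

Call:
send_rows --pt "0 0 1 0 0 0" --pt "0 0 0 0 0 0"

```text
time: 64.6
tool_pos: [527.4, -220.9, 25.7]
tcp_rot: [180.0, -0.0, -174.3]
ft_force: [-0.4, 0.2, -1.1]
finger_gap: 60.3
grip_force: 97.5
```

Call:
send_rows --pt "0 0 0.5 0 0 0" --pt "0 0 0 0 0 0"

```text
time: 64.85
tool_pos: [527.4, -220.9, 25.3]
tcp_rot: [180.0, 0.0, -174.3]
ft_force: [-0.0, 0.3, -0.6]
finger_gap: 60.5
grip_force: 97.5
```

Call:
send_rows --pt "0 0 0 0 0 0" --pt "0 0 0 0 0 0" --pt "0 0 0 0 0 0" --grip -1

```text
time: 65.22
tool_pos: [527.6, -221.0, 25.4]
tcp_rot: [-180.0, 0.0, -174.3]
ft_force: [0.6, 0.5, -0.3]
finger_gap: 85.4
grip_force: 0.0
```

Call:
send_rows --pt "0 0 -15 0 0 0" --pt "0 0 -25 0 0 0" --pt "0 0 -10 0 0 0"

```text
time: 65.6
tool_pos: [528.8, -221.6, 78.1]
tcp_rot: [-179.9, 0.2, -174.3]
ft_force: [1.0, -0.2, 0.0]
finger_gap: 85.3
grip_force: 0.0
```

Call:
send_rows --pt "0 0 0 0 0 0" --pt "0 0 0 0 0 0" --pt "0 0 0 0 0 0" --pt "0 0 0 0 0 0" --pt "0 0 0 0 0 0" --grip 1

```text
time: 66.22
tool_pos: [527.3, -220.8, 74.9]
tcp_rot: [180.0, -0.0, -174.3]
ft_force: [0.5, 0.2, 0.1]
finger_gap: 0.2
grip_force: 0.0
```

Call:
send_rows --pt "0 0 20 0 0 0" --pt "0 0 12 0 0 0" --pt "0 0 6 0 0 0" --pt "0 0 0 0 0 0"

```text
time: 66.72
tool_pos: [526.8, -220.6, 36.2]
tcp_rot: [179.9, -0.1, -174.3]
ft_force: [0.0, 0.3, 0.1]
finger_gap: -0.1
grip_force: 0.0
```

Call:
send_rows --pt "0 0 2 0 0 0" --pt "0 0 2 0 0 0" --pt "0 0 0 0 0 0"

```text
time: 67.1
tool_pos: [528.0, -221.2, 34.1]
tcp_rot: [-180.0, 0.1, -174.3]
ft_force: [-0.1, 0.3, 4.5]
finger_gap: 0.1
grip_force: 2.0
```

Call:
send_rows --pt "0 0 1.5 0 0 0" --pt "0 0 0 0 0 0"

```text
time: 67.35
tool_pos: [528.0, -221.2, 34.0]
tcp_rot: [-180.0, 0.0, -174.3]
ft_force: [-8.4, 4.1, 17.4]
finger_gap: 0.1
grip_force: 8.8
```

Call:
send_rows --pt "0 0 -20 0 0 0" --pt "0 0 -50 0 0 0" --pt "0 0 -50 0 0 0" --pt "40 0 -50 0 0 0" --pt "20 0 -30 0 0 0" --grip -1

```text
time: 67.97
tool_pos: [468.5, -227.3, 234.5]
tcp_rot: [-179.8, 0.2, -174.3]
ft_force: [-0.5, 0.3, 0.3]
finger_gap: 85.0
grip_force: 0.0
```

Call:
send_rows --pt "20 0 0 0 0 0" --pt "0 0 0 0 0 0" --pt "0 0 0 0 0 0"

```text
time: 68.35
tool_pos: [449.1, -228.6, 230.6]
tcp_rot: [180.0, 0.0, -174.3]
ft_force: [0.5, 0.8, -0.6]
finger_gap: 85.4
grip_force: 0.0
```

Run:
```python
from h import *
s=snap('wrist','w23.png'); W=clean(cloud(s)); recs(W); st=r.sense(); print(st['tool_pos'],st['time'])
rep(W,'rib',570,-215,45,52,72)
a=np.radians(TH); P=W[...,:2]-C; X=P[...,0]*np.cos(a)+P[...,1]*np.sin(a); Y=-P[...,0]*np.sin(a)+P[...,1]*np.cos(a)
for y in (46,-46): m=(abs(X-42)<20)&(abs(Y-y)<6);print('face',np.nanmedian(W[m][:,2]))
```

```text
rec 1 1686 z 24.2 tilt 0.02 
rec 2 1898 z 33.5 tilt 0.06 (array([ 5.9, -6.2]), array([72.1, 83.4]), 4.8)
rec 3 1742 z 33.4 tilt 0.04 (array([0.2, 0.3]), array([63.3, 89. ]), 5.7)
rec 4 1538 z 33.4 tilt 0.21 (array([-5.6,  2.9]), array([71.7, 94.7]), 77.0)
rec 5 1318 z 33.3 tilt 0.33 (array([-9.2,  2.6]), array([88.8, 83.8]), 9.3)
rec 6 1520 z 33.3 tilt 0.16 (array([-9.3, -4.5]), array([73.4, 80.4]), 88.1)
[ 449.11323536 -228.54255263  230.3113079 ] 68.4
rib 605 [ 570.  -215.2] [13.1 59.6] 6.9 z [53.1 60.9 62.5]
face 29.26333423202169
face 29.33029130690636
```

```bash
python3 -c "
from bench import r
print(r.hand_in())"
```

```text
the job is handed in; nothing more can be done
None
```

I turned the insert round and set it home with its rail along the back board, and pressed all five slate coasters (four from the caddy plus the one on the table) level into recesses 2 to 6. I left the mug, tape and game alone and handed the job in at about 68 s; no verdict came back.

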